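# Cooling check of power modules on a latched slide

## Task

Load every finned power module upright into the carriage, one to a bay, with the carriage at its home end; then hold the release bar up, slide the carriage along to the fan and let the bar drop into the notch that brings the middle of the carriage nearest to the middle of the fan. With the carriage latched there and all modules seated, press the round button, then the square one, each fully down and released (never the narrow one), then turn the key fully clockwise to start and let it spring back. Finally bring the carriage back to its home end in the same way, latched, and unload every module to stand upright and flat in the low black outgoing tray, leaving the other things on the bench alone.

Things in the scene. Friction and masses are not known exactly. Their poses are not given: they have to be found in the camera images.
- module1_center (a point): a power module: a block 90 mm long (its x), 40 wide (y), 40 high (z), 0.15 to 0.31 kg, black base with aluminium heat-sink fins along its length on top; standing on its base on the bench at the start, length roughly along the world's x. The point is its centre, 20 mm above its underside. May be absent (2 to 4 are present); all modules are alike.
- module2_center (a point): a power module: a block 90 mm long (its x), 40 wide (y), 40 high (z), 0.15 to 0.31 kg, black base with aluminium heat-sink fins along its length on top; standing on its base on the bench at the start, length roughly along the world's x. The point is its centre, 20 mm above its underside. May be absent (2 to 4 are present); all modules are alike.
- module3_center (a point): a power module: a block 90 mm long (its x), 40 wide (y), 40 high (z), 0.15 to 0.31 kg, black base with aluminium heat-sink fins along its length on top; standing on its base on the bench at the start, length roughly along the world's x. The point is its centre, 20 mm above its underside. May be absent (2 to 4 are present); all modules are alike.
- module4_center (a point): a power module: a block 90 mm long (its x), 40 wide (y), 40 high (z), 0.15 to 0.31 kg, black base with aluminium heat-sink fins along its length on top; standing on its base on the bench at the start, length roughly along the world's x. The point is its centre, 20 mm above its underside. May be absent (2 to 4 are present); all modules are alike.
- carriage (a joint): travel of the carriage along its rail in m: 0 at the home end (where it starts), growing to 0.18 towards the rail's -y (the robot's right). Notches at 0, 0.03, 0.06, .. 0.18. Slides with about 1 to 2 N once the release bar is up; locked, with 1 to 2 mm of play, while the bar is down in a notch.
- bar (a joint): lift of the release bar relative to the carriage in m: 0 when down and latched in a notch, 0.028 at its top stop. Its pawl clears the rack when lifted 0.018 or more. A spring and its weight pull it down with 5 to 7 N. Let go between notches, its pawl slides down the sloping tooth into the nearest notch (reads 0.01 to 0.017 if left stuck on a tooth's tip).
- bar_grip (a point): centre of the release bar's grip: a black horizontal bar 120 mm long (its y, along the rail), 14 mm thick (x) and 14 mm high (z), carried by the carriage 95 mm in front (-x) of the tray's middle, 95 mm above the bench when down, free all round and below for 45 mm. It moves with the carriage and with the bar's lift.
- tray_center (a point): middle of the carriage's tray, on its floor (50 mm above the bench). x points away from the robot, across the rail; y along the rail towards home; z up. The tray is 120 mm (x) by 288 mm (y), with a rim 10 mm high along its long sides and strips 6 mm high at its ends (12 mm wide) and between its four bays (24 mm wide).
- bay1 (a point): middle of the floor of the first bay, at the tray's home (+y) end, axes as the tray's; the other three bays follow every 72 mm towards -y. A bay is 104 mm long (x) and 48 mm wide (y). A seated module stands flat on the floor, its length along x (either way round), its centre 20 mm above this point. Any module may go into any bay.
- out_center (a point): middle of the floor of the outgoing tray: a fixed low black tray, 214 mm (x) by 168 mm (y) outside, 206 by 160 inside, floor 4 mm above the bench, rim 12 mm above the bench, no dividers. Four modules fit two by two, lengths along x: centres at x = -50 and +50 mm, y = -37 and +37 mm from this point, 20 mm above it. Empty at the start.
- fan_center (a point): centre of the black square bench fan, 92 mm wide and 104 mm high, fixed behind the rail 125 mm beyond (+x) the line of the tray's middle; axes as those of the rail (y along it, +y towards home). It stands somewhere along the outer half of the travel.
- key (a joint): turn of the key in rad: 0 at rest, grows clockwise seen from above, stop at 1.1. A spring turns it back (0.02 N m at rest, 0.11 at the stop). It counts as started above 0.85.
- key_grip (a point): grip of the key in the control box: a black upright bow 34 mm long (its x), 9 mm thick (y) and 30 mm high, its axis vertical through this point, which lies 14 mm below its top and 30 mm above the box's top face. x of the point turns with the key.
- round_button (a joint): travel of the round button in m, 0 up, 0.006 fully down; springs back; 1.5 N to start, 4.5 N fully down.
- square_button (a joint): travel of the square button in m, 0 up, 0.006 fully down; springs back; same forces.
- narrow_button (a joint): travel of the narrow button in m, 0 up, 0.006 fully down; not to be pressed.
- round_top (a point): middle of the top face of the round grey button, 32 mm in diameter, 16 mm above the control box's top face. The three buttons stand in a row 55 mm apart, in an order that changes.
- square_top (a point): middle of the top face of the square grey button, 30 by 30 mm, 16 mm above the box's top face.
- narrow_top (a point): middle of the top face of the narrow grey button, 44 by 13 mm, 16 mm above the box's top face.
- console: grey control box, 110 mm (x) by 250 mm (y), 50 mm high, fixed; origin under its middle. The key stands in its right-hand (-y) part, the buttons in a row along y to the left of it.
- transformer: bystander: small transformer with a copper coil, 42 x 40 x 34 mm; origin under its middle; leave alone
- capacitor: bystander: upright capacitor can, 36 mm across, 60 high; leave alone
Things that resemble listed ones, but are neither listed nor needed, are in the scene too. What is shaped like the part that bears module4_center but green or orange is not meant.

How it is judged (in metres and radians):
On the way, in this order (a step that is already met when the one before it is completed fails the run):
1. every module is seated flat in a bay with the carriage latched at home (x of module1_center in the frame of tray_center between -0.02 and 0.02 m and y of module1_center in the frame of tray_center between -0.13 and 0.13 m and z of module1_center in the frame of tray_center between 0.016 and 0.0235 m and angle between each of module1_center, module2_center, module3_center, module4_center's own z axis and vertical below 0.12 rad and x of module2_center in the frame of tray_center between -0.02 and 0.02 m and y of module2_center in the frame of tray_center between -0.13 and 0.13 m and z of module2_center in the frame of tray_center between 0.016 and 0.0235 m and x of module3_center in the frame of tray_center between -0.02 and 0.02 m and y of module3_center in the frame of tray_center between -0.13 and 0.13 m and z of module3_center in the frame of tray_center between 0.016 and 0.0235 m and x of module4_center in the frame of tray_center between -0.02 and 0.02 m and y of module4_center in the frame of tray_center between -0.13 and 0.13 m and z of module4_center in the frame of tray_center between 0.016 and 0.0235 m and value of joint carriage below 0.006 m and value of joint bar below 0.003 m), for 0.2 s.
2. the carriage is latched in the notch nearest the fan, tray middle within 20 mm of the fan's middle along the rail (y of tray_center in the frame of fan_center between -0.02 and 0.02 m and value of joint bar below 0.003 m), for 0.2 s.
3. the round button is pressed fully, the square one up, carriage latched at the fan (all of step 2 and value of joint round_button above 0.0045 m and value of joint square_button below 0.002 m), for 0.05 s.
4. the square button is pressed fully, the round one up (all of step 2 and value of joint square_button above 0.0045 m and value of joint round_button below 0.002 m), for 0.05 s.
5. the key is turned to start, with both buttons up, every module seated in a bay and the carriage latched at the fan (all of step 2 and x of module1_center in the frame of tray_center between -0.02 and 0.02 m and y of module1_center in the frame of tray_center between -0.13 and 0.13 m and z of module1_center in the frame of tray_center between 0.016 and 0.0235 m and angle between each of module1_center, module2_center, module3_center, module4_center's own z axis and vertical below 0.12 rad and x of module2_center in the frame of tray_center between -0.02 and 0.02 m and y of module2_center in the frame of tray_center between -0.13 and 0.13 m and z of module2_center in the frame of tray_center between 0.016 and 0.0235 m and x of module3_center in the frame of tray_center between -0.02 and 0.02 m and y of module3_center in the frame of tray_center between -0.13 and 0.13 m and z of module3_center in the frame of tray_center between 0.016 and 0.0235 m and x of module4_center in the frame of tray_center between -0.02 and 0.02 m and y of module4_center in the frame of tray_center between -0.13 and 0.13 m and z of module4_center in the frame of tray_center between 0.016 and 0.0235 m and value of joint key above 0.85 rad and value of joint each of square_button, round_button below 0.002 m), for 0.05 s.
6. the key has sprung back (all of step 2 and value of joint key below 0.1 rad), for 0.2 s.
7. the carriage is back home and latched (value of joint carriage below 0.006 m and value of joint bar below 0.003 m), for 0.2 s.
At the end, for the whole second after the job is handed in: every module present stands flat (underside within about 4 mm of the tray's floor, tilt under 0.12 rad) inside the outgoing tray, the carriage is within 6 mm of home and the release bar down (under 3 mm), the key sprung back (under 0.1 rad) and the buttons up (all of step 7 and x of module1_center in the frame of out_center between -0.085 and 0.085 m and y of module1_center in the frame of out_center between -0.063 and 0.063 m and z of module1_center in the frame of out_center between 0.016 and 0.0245 m and angle between each of module1_center, module2_center, module3_center, module4_center's own z axis and vertical below 0.12 rad and x of module2_center in the frame of out_center between -0.085 and 0.085 m and y of module2_center in the frame of out_center between -0.063 and 0.063 m and z of module2_center in the frame of out_center between 0.016 and 0.0245 m and x of module3_center in the frame of out_center between -0.085 and 0.085 m and y of module3_center in the frame of out_center between -0.063 and 0.063 m and z of module3_center in the frame of out_center between 0.016 and 0.0245 m and x of module4_center in the frame of out_center between -0.085 and 0.085 m and y of module4_center in the frame of out_center between -0.063 and 0.063 m and z of module4_center in the frame of out_center between 0.016 and 0.0245 m and value of joint key below 0.1 rad and value of joint each of round_button, square_button below 0.002 m); the robot touches nothing.
It fails at once if the narrow button is pressed (value of joint narrow_button above 0.003 m).
It fails at once if a bystander (transformer or capacitor) is moved more than 5 cm (distance of any of transformer, capacitor from where it was at the start of the episode above 0.05 m).
Of module1, module2, module3, module4 only 2 to 4 are there at a start; the rules pass over those that are not, and their reading is None.
At some moment in a run one of module1, module2, module3, module4 may be knocked a few centimetres aside while the robot is not near it.
Once in a run the grip may slacken for a moment while it holds something.
It also fails if it takes over 210 s, if anything falls off the work surface, if the arm or the gripper's body presses on something with over 40 N, if the wrist force passes 120 N, or if a joint passes its speed limit or range.

## Robot

A 7-joint arm with a two-finger parallel gripper is mounted at the origin on the work surface. World frame = base frame: x ahead of the robot, y to its left, z up, the work surface at z = 0. Lengths are in mm, angles in rad, forces in N, time in s.
With the tool pointing down it reaches from about 400 to 875 mm from the base axis. Payload 4.4 kg.
Tool frame: the origin (TCP) lies midway between the tips of the shut fingers; the grasp point (between the pads) lies 19 mm behind it; x points along the fingers, y is the direction in which the jaws open and shut, and the axes are right-handed (so a half turn about x gives the same grasp; the last joint's range is limited). The gripper opens to 85 mm and grips with 20 to 120 N. Pads are 22 mm wide; open, the fingers measure 114 mm over their backs; the gripper's body (76 mm by 85 mm) begins 54 mm behind the grasp point. The pads swing forward as they close: fully open they stand 13 mm farther back than shut.
Start: joints at [-1.169, 0.628, 0.038, 1.517, -0.027, 0.996, -0.02], TCP at [293.08, 580.191, 231.313] pointing down, gripper open.
Joint ranges: [-3.06, 3.06], [-0.37, 2.12], [-1.25, 1.32], [0.18, 2.47], [-1.1, 4.24], [0.23, 1.98], [-2.94, 2.94]. Speed limits (rad/s): [2.57, 2.57, 3.14, 3.14, 3.14, 3.14, 3.14].

## Interface

Orientations are given as [roll, pitch, yaw] about the fixed x, y, z axes, in that order (R = Rz(yaw) Ry(pitch) Rx(roll)).
In Python, from cell import ctrl gives the robot as it stands.
- The arm moves only by the tool arm_command, never from a script. Its argument "series" is a list of rows, each a list of 7 numbers: the opening, from 0 (shut) to 1 (fully open), then the shift along the world's x, y, z in cm, then the turn, a rotation vector about the world's x, y, z in degrees. In form: [[claw, x, y, z, rx, ry, rz], ...]. A call has 1 to 20 rows; each row shifts and turns the commanded pose from where the row before left it; what a row does not reach is not made up. A row lasts 1/12 s, in which the tool goes at most 41.7 mm and 7.16 degrees, less where a joint would pass 70% of its speed; a pose out of reach is approached as far as the arm can. A call with a gripper value outside its range is refused whole. The fingers move at their own pace and stop on an object; the grip force is fixed at half the most. Time passes only in rows, so rows that do not move let the fingers close. It gives the time, the measured TCP pose, the force and the opening at its end, in the units of the state.
- ctrl.read_state(): the state, without advancing time (a new reading comes with each control period).
- ctrl.get_image(name): name is "scene" or "top" or "wrist"; returns the picture (400x640x3 uint8, blue, green, red); there is no depth.
- ctrl.calibration(name): a dict with "fovy" (degrees; the focal length in pixels is half the picture's height over the tangent of half this angle, whatever the lens; pixels are square), "cx", "cy" (the principal point, pixels), "k1" (the pictures are not rectified: a ray, as slopes to the right and down, at radius r is drawn at 1 + k1 r^2 times it, then the intrinsics apply), "cam_to_world" (4x4, takes a point from camera to world coordinates); the wrist camera has in their place "T_tool_cam" (4x4, takes a point from camera to tool coordinates, whose origin is the TCP and whose axes are the tool frame's). Camera axes: x right, y up, looking along -z (the intrinsics and any distortion apply to the point x, -y, -z); pixel columns grow to the right and rows downward; lengths in mm; the calibration is good to about 2 mm. A picture is of the moment at which its call begins: read the wrist's pose just before it. calibration takes no time and is no camera call.
- ctrl.finish_job(): hands the job in, once; it reports no verdict.
Trained networks look in the newest picture that a camera, given by its name, has taken for a name from the list of things; names that differ only in an ending like _2 or _b are one class to them, and where a whole thing is asked for, a point or a joint stands for the part that bears it (a point fixed in the world has none). Each returns a list of dicts, best first, with "conf" (0 to 1); they miss things now and then, are a little off and sometimes report something else, mostly with a low value. They report only what shows in the picture. A call takes as long as a camera call. They do not tell look-alikes from the thing itself.
- ctrl.spot_in(label, camera): "centre" ([x, y, z] in mm, in world coordinates, good to about 4 mm: the middle of the surface that is visible of it).
The state is a dict: "clock": time; "qpos": joint angles; "qd": joint speeds; "tau": joint torques, N m; "eef_pos": TCP position; "tool_rot": TCP orientation; "force": force on the tool from outside, world axes, zero at the start; "torque": the same for the moment, N m; "width": finger opening in mm.
Only numpy, scipy, OpenCV 4.12 (cv2) and the standard library are available. Lean on these libraries where they do the work, as an engineer would, in place of code of your own. Each camera call takes 0.05 s, during which the arm holds its last target.

## Working session

There is one attempt and no reset: what is moved stays moved. The work goes in short steps, Python scripts to look and compute and a tool call to move; the robot and the scene stay as the last step left them, time stands still between calls to the robot, and variables do not carry over. Pictures are saved under pics/ and viewed, and the job is handed in when it is done.

Besides the shell and the picture viewer there is one more tool, called after "Request:" in YAML: its name, and indented under it one key for each argument. arm_command: Moves the arm, as the interface text tells. Its arguments: {"type":"object","properties":{"series":{"type":"array"}},"required":["series"]}

```bash
ls; mkdir -p pics
cat > h.py <<'E'
import numpy as np, cv2
from cell import ctrl
from scipy.spatial.transform import Rotation as R
def grab(cam,name):
    im=ctrl.get_image(cam); cv2.imwrite(f'pics/{name}.png',im); return im
def T_cam(cam,s=None):
    c=ctrl.calibration(cam)
    if 'cam_to_world' in c: return c,np.array(c['cam_to_world'])
    s=s or ctrl.read_state()
    T=np.eye(4); T[:3,3]=s['eef_pos']; T[:3,:3]=R.from_euler('xyz',s['tool_rot']).as_matrix()
    return c,T@np.array(c['T_tool_cam'])
def pix2world(cam,u,v,z,s=None):
    c,T=T_cam(cam,s); f=200/np.tan(np.radians(c['fovy'])/2)
    d=np.array([(u-c['cx'])/f,(v-c['cy'])/f]); p=d.copy()
    for _ in range(30): p=d/(1+c['k1']*(p@p))
    ray=T[:3,:3]@np.array([p[0],-p[1],-1]); o=T[:3,3]
    return o+ray*(z-o[2])/ray[2]
def world2pix(cam,P,s=None):
    c,T=T_cam(cam,s); f=200/np.tan(np.radians(c['fovy'])/2)
    q=np.linalg.inv(T)@np.append(np.array(P,float),1); x=q[0]/-q[2]; y=-q[1]/-q[2]
    k=1+c['k1']*(x*x+y*y); return np.array([c['cx']+f*x*k,c['cy']+f*y*k])
def st():
    s=ctrl.read_state(); print('t',round(s['clock'],2),'p',np.round(s['eef_pos'],1),'r',np.round(s['tool_rot'],3),'F',np.round(s['force'],1),'w',round(s['width'],1)); return s
E
python3 - <<'E'
from h import *
s=st()
for c in ['scene','top','wrist']:
    grab(c,c+'0'); k=ctrl.calibration(c); print(c,{a:(np.round(b,3).tolist()) for a,b in k.items()})
E
```

```text
pics
t 0.0 p [292.8 579.6 230.4] r [-1.548  1.569 -2.016] F [-0.1  0.3 -0.5] w 85.4
scene {'fovy': 55.27, 'cx': 321.71, 'cy': 205.472, 'k1': -0.026, 'cam_to_world': [[-0.787, -0.506, 0.353, 953.021], [0.617, -0.646, 0.449, 521.054], [0.001, 0.571, 0.821, 924.341], [0.0, 0.0, 0.0, 1.0]]}
top {'fovy': 49.147, 'cx': 317.899, 'cy': 200.409, 'k1': -0.068, 'cam_to_world': [[0.11, 0.972, -0.209, 342.819], [-0.994, 0.108, -0.021, 49.183], [0.002, 0.21, 0.978, 1231.972], [0.0, 0.0, 0.0, 1.0]]}
wrist {'fovy': 63.076, 'cx': 318.665, 'cy': 196.553, 'k1': -0.001, 'T_tool_cam': [[0.0, 0.281, -0.96, -143.904], [1.0, 0.0, 0.0, -0.434], [0.0, -0.96, -0.281, -72.17], [0.0, 0.0, 0.0, 1.0]]}
```

View pics/top0.png

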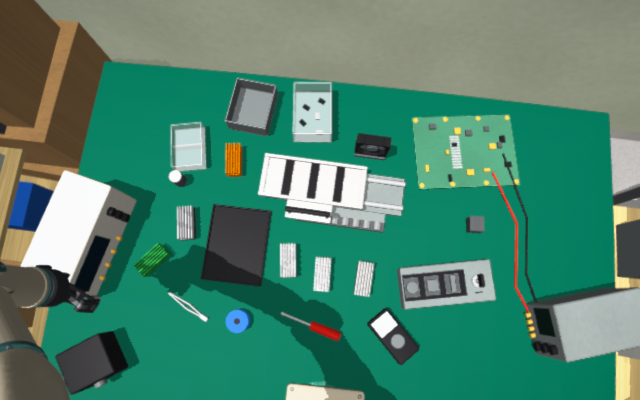

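View pics/scene0.png

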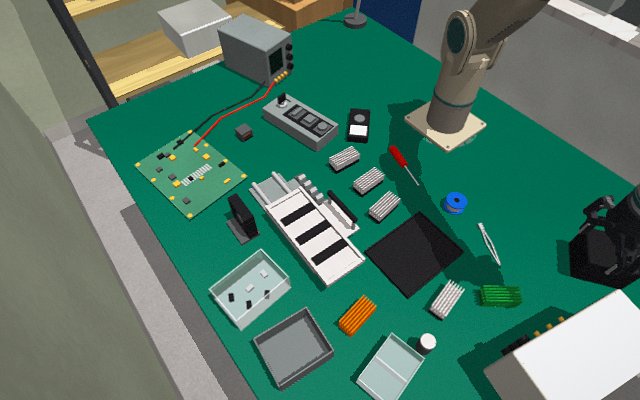

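Run:
```python
from h import *
ctrl.get_image('top')
for l in ['module1_center','bar_grip','carriage','fan_center','key_grip','round_top','square_top','narrow_top','console','transformer','capacitor']:
    for cam in ['top','scene']:
      try:
        for d in ctrl.spot_in(l,cam): print(l,cam,np.round(d['centre'],0),round(d['conf'],2),np.round(world2pix(cam,d['centre'])))
      except Exception as e: print(l,e)
st()
```

```text
module1_center top [396. -67.  28.] 0.85 [362. 279.]
module1_center scene [404. -65.  34.] 0.88 [344. 158.]
module1_center scene [780. -48.  47.] 0.32 [242. 222.]
bar_grip scene [562. 104.  99.] 0.85 [341. 207.]
carriage top [635.  96.  51.] 0.78 [312. 186.]
carriage scene [643. 107.  49.] 0.68 [317. 234.]
carriage scene [ 427. -368.   83.] 0.57 [281.  98.]
fan_center top [757. -62.  74.] 0.65 [373. 147.]
fan_center scene [780. -49.  48.] 0.9 [242. 222.]
fan_center scene [555. 104.  99.] 0.32 [343. 206.]
key_grip scene [ 391. -194.   65.] 0.7 [322. 126.]
key_grip scene [ 423. -368.   79.] 0.65 [282.  98.]
round_top top [ 388. -197.   61.] 0.62 [412. 287.]
round_top scene [ 391. -195.   66.] 0.6 [322. 126.]
square_top scene [558. 105. 101.] 0.45 [342. 206.]
narrow_top scene [ 413. -298.   60.] 0.55 [297. 113.]
console top [ 407. -311.   45.] 0.82 [453. 284.]
console scene [ 436. -280.   51.] 0.95 [295. 121.]
transformer top [ 581. -371.   31.] 0.79 [475. 224.]
transformer top [ 391. -194.   60.] 0.38 [411. 286.]
transformer scene [ 586. -362.   29.] 0.74 [244. 131.]
transformer scene [641. 105.  49.] 0.51 [317. 233.]
capacitor top [551.  99. 100.] 0.74 [307. 212.]
capacitor top [615. 471.  65.] 0.62 [177. 177.]
t 1.3 p [293.1 580.2 231.3] r [-2.505  1.571 -2.973] F [-0.5 -0.3 -0.4] w 85.4
```

Run:
```python
from h import *
im=cv2.imread('pics/top0.png')
cv2.imwrite('pics/c1.png',cv2.resize(im[120:320,160:420],None,fx=3,fy=3,interpolation=cv2.INTER_CUBIC))
cv2.imwrite('pics/c2.png',cv2.resize(im[240:330,380:520],None,fx=5,fy=5,interpolation=cv2.INTER_CUBIC))
```

```text
(no output)
```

View pics/c1.png

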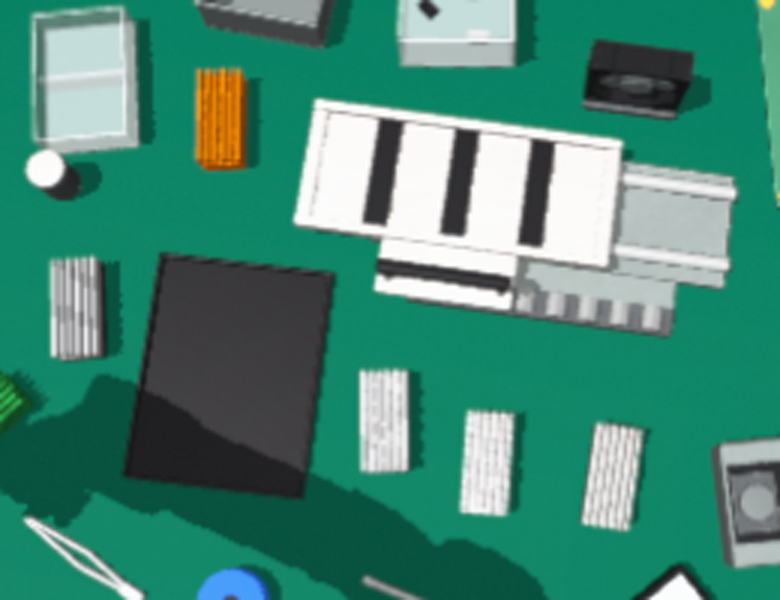

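View pics/c2.png

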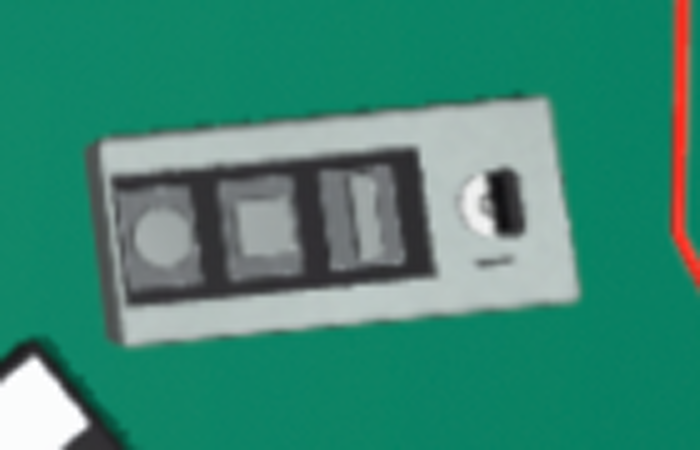

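```bash
cat > meas.py <<'E'
from h import *
def poly(name,pts,z,cam='top',sc=3,off=(160,120),s=None):
    P=np.array([pix2world(cam,off[0]+u/sc,off[1]+v/sc,z,s)[:2] for u,v in pts])
    c=P.mean(0); print(name,'c',np.round(c,1),'sides',np.round([np.linalg.norm(P[i]-P[(i+1)%len(P)]) for i in range(len(P))],0),'yaw',[round(float(np.degrees(np.arctan2(*(P[(i+1)%len(P)]-P[i])[::-1]))),1) for i in range(len(P))])
    return P
E
python3 - <<'E'
from meas import *
poly('tray',[(315,100),(622,140),(608,266),(295,224)],60)
poly('out',[(163,253),(333,272),(302,498),(125,474)],12)
poly('m1',[(50,258),(95,257),(102,356),(53,358)],40)
poly('m2',[(360,369),(409,370),(409,471),(361,472)],40)
poly('m3',[(465,410),(516,413),(510,516),(460,512)],40)
poly('m4',[(596,421),(645,427),(630,529),(582,524)],40)
poly('bar',[(376,260),(512,276),(512,291),(376,274)],102)
poly('console',[(100,140),(548,97),(580,298),(120,346)],50,sc=5,off=(380,240))
for n,p,z in [('round',(166,237),66),('square',(267,227),66),('narrow',(369,217),66),('key',(508,203),94)]:
    print(n,np.round(pix2world('top',380+p[0]/5,240+p[1]/5,z),1))
poly('fan',[(600,43),(692,50),(684,85),(590,75)],104)
c,T=T_cam('wrist'); print(np.round(T,2)); st()
E
```

```text
tray c [647.5  94.1] sides [289. 120. 289. 120.] yaw [-91.4, 178.8, 88.5, -1.0]
out c [453.7 287.7] sides [164. 212. 166. 210.] yaw [-90.1, 179.8, 89.0, -0.7]
m1 c [495. 435.] sides [42. 93. 45. 94.] yaw [-82.3, -166.3, 98.9, 11.8]
m2 c [424.1 137.1] sides [45. 91. 43. 93.] yaw [-84.8, -173.1, 97.6, 7.8]
m3 c [396.8  40.4] sides [46. 92. 45. 91.] yaw [-87.0, -177.4, 91.8, 3.6]
m4 c [398.  -72.8] sides [45. 92. 43. 93.] yaw [-90.8, 176.5, 90.3, -2.4]
bar c [551.   96.6] sides [120.  13. 120.  13.] yaw [-90.5, -174.0, 89.1, 7.2]
console c [ 406.2 -295.8] sides [247. 108. 250. 108.] yaw [-78.6, -168.5, 101.5, 10.0]
round [ 386.8 -200.2   66. ]
square [ 397.6 -253.2   66. ]
narrow [ 408.4 -307.1   66. ]
key [ 421.4 -371.    94. ]
fan c [764.9 -59.3] sides [84. 35. 86. 32.] yaw [-88.1, 172.0, 90.1, -11.3]
[[ 4.5000e-01 -8.6000e-01 -2.5000e-01  2.2848e+02]
 [ 8.9000e-01  4.3000e-01  1.3000e-01  6.1234e+02]
 [-0.0000e+00 -2.8000e-01  9.6000e-01  3.7522e+02]
 [ 0.0000e+00  0.0000e+00  0.0000e+00  1.0000e+00]]
t 1.3 p [293.1 580.2 231.3] r [-2.505  1.571 -2.973] F [-0.5 -0.3 -0.4] w 85.4
```

Request:
arm_command:
  series:
    - [1,2.52,-1.81,-1,0,0,4.8]
    - [1,2.52,-1.81,-1,0,0,4.8]
    - [1,2.52,-1.81,-1,0,0,4.8]
    - [1,2.52,-1.81,-1,0,0,4.8]
    - [1,2.52,-1.81,-1,0,0,4.8]
    - [1,2.52,-1.81,-1,0,0,4.8]
    - [1,2.52,-1.81,-1,0,0,4.8]
    - [1,2.52,-1.81,-1,0,0,4.8]
    - [1,0,0,0,0,0,0]

```text
clock: 2.05
eef_pos: [501.8, 427.0, 149.0]
tool_rot: [-1.422, 1.563, -1.227]
force: [1.4, -0.2, -0.6]
width: 85.5
```

```bash
cat >> h.py <<'E'
def tool():
    s=st(); M=R.from_euler('xyz',s['tool_rot']).as_matrix(); y=M[:,1]
    print('jaw yaw',round(float(np.degrees(np.arctan2(y[1],y[0]))),2),'down err deg',np.round(np.degrees(M[:2,0]),2)); return s
E
python3 - <<'E'
from h import *
s=tool(); grab('wrist','w1'); grab('top','t1')
print(world2pix('wrist',[495,435,40],s))
E
```

```text
t 2.05 p [501.8 427.  149. ] r [-1.422  1.563 -1.227] F [ 1.4 -0.2 -0.6] w 85.5
jaw yaw 101.17 down err deg [ 0.14 -0.4 ]
[331.0703133  188.26407051]
```

View pics/w1.png

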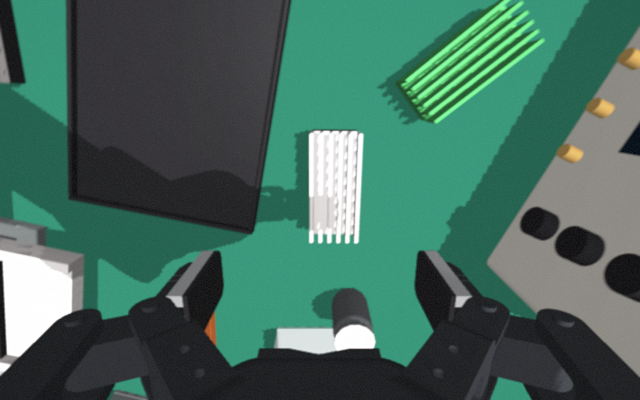

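Run:
```python
from meas import *
s=ctrl.read_state()
poly('m1w',[(309,131),(363,131),(359,243),(308,243)],40,cam='wrist',sc=1,off=(0,0))
poly('outw',[(252,233),(70,199)],12,cam='wrist',sc=1,off=(0,0))
tool()
```

```text
m1w c [490.3 445.2] sides [41. 94. 43. 94.] yaw [101.3, 11.4, -78.6, -169.7]
outw c [553.3 297.8] sides [167. 167.] yaw [-90.1, 89.9]
t 2.15 p [496.3 433.3 150.6] r [-2.127  1.569 -1.93 ] F [0.2 0.8 0.3] w 85.3
jaw yaw 101.33 down err deg [-0.03 -0.07]
```

Run:
```python
from meas import *
s=tool(); im=grab('wrist','w2')
g=(im.min(2)>150).astype(np.uint8)
n,l,stt,c=cv2.connectedComponentsWithStats(cv2.morphologyEx(g,cv2.MORPH_CLOSE,np.ones((9,9))))
for i in range(1,n):
    if stt[i,4]>1500: print(stt[i],c[i].round())
cs,_=cv2.findContours((l==l[190,340]).astype(np.uint8),0,2)
r=cv2.minAreaRect(cs[0]); b=cv2.boxPoints(r); print(b.round())
poly('m1w',b,40,cam='wrist',sc=1,off=(0,0),s=s)
```

```text
t 2.15 p [496.3 433.3 150.6] r [-2.127  1.569 -1.93 ] F [0.2 0.8 0.3] w 85.3
jaw yaw 101.33 down err deg [-0.03 -0.07]
[ 299  136   54  112 5746] [325. 191.]
[   0  256   65  120 5214] [ 27. 305.]
[ 269  328   97   26 1861] [318. 340.]
[[299. 136.]
 [352. 136.]
 [352. 247.]
 [299. 247.]]
m1w c [495.4 438.7] sides [41. 93. 45. 93.] yaw [101.3, 13.0, -78.6, -169.6]
```

View pics/w2.png

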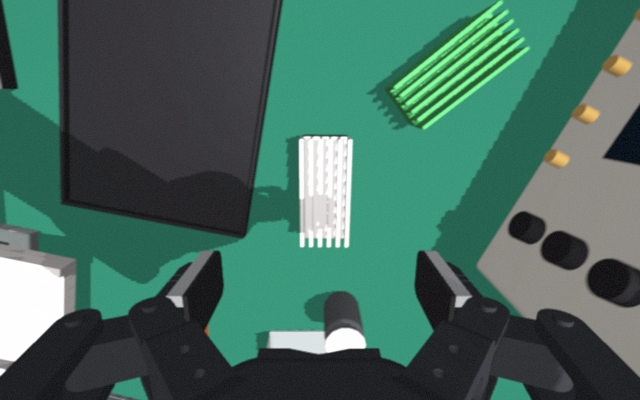

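Request:
arm_command:
  series:
    - [1,-0.02,0.06,-2,0,0,0]
    - [1,-0.02,0.06,-2,0,0,0]
    - [1,-0.02,0.06,-2,0,0,0]
    - [1,-0.02,0.06,-2,0,0,0]
    - [1,-0.02,0.06,-2,0,0,0]
    - [1,-0.02,0.06,-2,0,0,0]
    - [1,0,0.04,-1.2,0,0,0]
    - [1,0,0,-1,0,0,0]
    - [1,0,0,0,0,0,0]
    - [0,0,0,0,0,0,0]
    - [0,0,0,0,0,0,0]
    - [0,0,0,0,0,0,0]
    - [0,0,0,0,0,0,0]
    - [0,0,0,0,0,0,0]

```text
clock: 3.37
eef_pos: [494.5, 439.5, 10.8]
tool_rot: [0.24, 1.569, 0.441]
force: [0.2, -1.6, 5.1]
width: 39.0
```

Run:
```python
from h import *
s=tool(); grab('wrist','w3')
```

```text
t 3.37 p [494.5 439.5  10.8] r [0.24  1.569 0.441] F [ 0.2 -1.6  5.1] w 39.0
jaw yaw 101.57 down err deg [0.1  0.05]
```

View pics/w3.png

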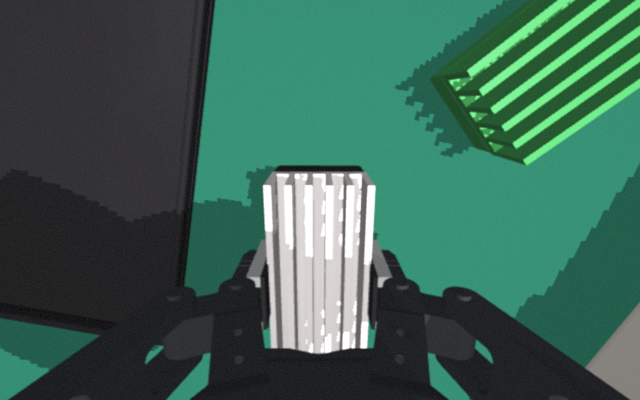

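Run:
```python
from h import *
s=tool()
p=pix2world('wrist',320,172,40,s); print(p); d=np.array(s['eef_pos'])[:2]-p[:2]; print(np.linalg.norm(d))
```

```text
t 3.42 p [494.5 439.5  10.8] r [0.231 1.569 0.433] F [-0.6 -1.2  6.7] w 39.0
jaw yaw 101.56 down err deg [0.1  0.05]
[447.40241068 430.52107777  40.        ]
47.92053491857743
```

Request:
arm_command:
  series:
    - [0,0,0,1.5,0,0,0]
    - [0,0,0,2.5,0,0,0]
    - [0,0,0,3,0,0,0]
    - [0,0,0,3,0,0,0]
    - [0,1.74,-2.64,0,0,0,-1.43]
    - [0,1.74,-2.64,0,0,0,-1.43]
    - [0,1.74,-2.64,0,0,0,-1.43]
    - [0,1.74,-2.64,0,0,0,-1.43]
    - [0,1.74,-2.64,0,0,0,-1.43]
    - [0,1.74,-2.64,0,0,0,-1.43]
    - [0,1.74,-2.64,0,0,0,-1.43]
    - [0,1.74,-2.64,0,0,0,-1.43]
    - [0,1.74,-2.64,0,0,0,-1.43]
    - [0,0,0,0,0,0,0]
    - [0,0,0,0,0,0,0]
    - [0,0,0,0,0,0,0]

```text
clock: 4.75
eef_pos: [649.4, 202.3, 109.5]
tool_rot: [2.392, 1.569, 2.37]
force: [-0.0, -0.1, -2.5]
width: 39.0
```

Run:
```python
from h import *
s=tool(); grab('wrist','w4'); 
for x,y in [(-52,108+24),(-52,108-24),(52,108+24),(52,108-24)]:
    a=np.radians(-1.35); P=[647.5+x*np.cos(a)-y*np.sin(a),94.1+x*np.sin(a)+y*np.cos(a),50]
    print(np.round(world2pix('wrist',P,s)))
```

```text
t 4.75 p [649.4 202.3 109.5] r [2.392 1.569 2.37 ] F [-0.  -0.1 -2.5] w 39.0
jaw yaw 88.72 down err deg [-0.06  0.06]
[357. 137.]
[280. 137.]
[352. 285.]
[284. 285.]
```

View pics/w4.png

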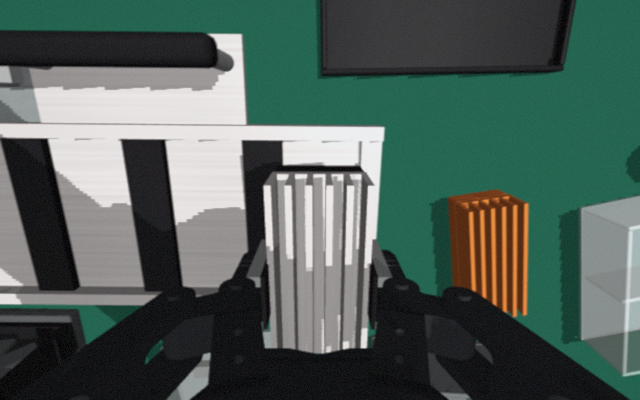

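Run:
```python
from h import *
s=ctrl.read_state()
im=cv2.imread('pics/w4.png'); cv2.imwrite('pics/w4c.png',cv2.resize(im[110:200,230:400],None,fx=4.5,fy=4.5,interpolation=cv2.INTER_CUBIC))
for p,z in [((283,145),56),((362,145),56),((383,130),60),((383,139),60)]: print(pix2world('wrist',*p,z,s).round(1))
```

```text
[601.6 183.   56. ]
[602.6 230.6  56. ]
[593.6 242.2  60. ]
[598.8 242.4  60. ]
```

View pics/w4c.png

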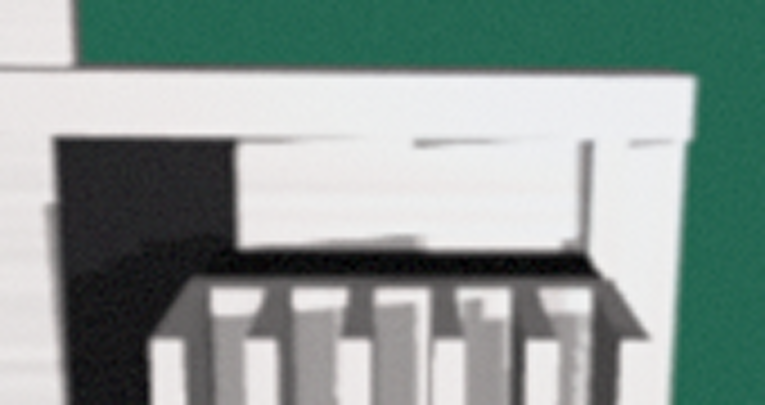

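Run:
```python
from h import *
s=tool(); print(world2pix('wrist',np.array(s['eef_pos'])+[0,0,-50],s), world2pix('wrist',np.array(s['eef_pos']),s)); c,T=T_cam('wrist',s); print(T.round(4)); print(np.array(c['T_tool_cam']).round(4))
```

```text
t 4.8 p [649.  203.5 109.5] r [2.231 1.569 2.211] F [ 0.5  0.2 -4. ] w 39.1
jaw yaw 88.82 down err deg [-0.07  0.09]
[318.70549246 220.12708556] [318.78674457 256.04358761]
[[ 2.080000e-02 -9.599000e-01 -2.797000e-01  5.769289e+02]
 [ 9.998000e-01  2.010000e-02  5.200000e-03  2.048704e+02]
 [ 7.000000e-04 -2.797000e-01  9.601000e-01  2.534948e+02]
 [ 0.000000e+00  0.000000e+00  0.000000e+00  1.000000e+00]]
[[ 9.000000e-04  2.809000e-01 -9.597000e-01 -1.439025e+02]
 [ 1.000000e+00 -1.000000e-04  9.000000e-04  8.350000e-02]
 [ 1.000000e-04 -9.597000e-01 -2.809000e-01 -7.225100e+01]
 [ 0.000000e+00  0.000000e+00  0.000000e+00  1.000000e+00]]
```

Request:
arm_command:
  series:
    - [0,0.4,0.1,-0.5,0,0,0]
    - [0,0,0,-0.5,0,0,0]
    - [0,0,0,-0.5,0,0,0]
    - [0,0,0,0,0,0,0]
    - [0,0,0,0,0,0,0]
    - [0,0,0,0,0,0,0]

```text
clock: 5.3
eef_pos: [653.9, 202.9, 94.1]
tool_rot: [-2.648, 1.57, -2.67]
force: [-0.9, 0.3, -2.3]
width: 39.0
```

Run:
```python
from h import *
s=tool(); im=grab('wrist','w5'); cv2.imwrite('pics/w5c.png',cv2.resize(im[110:200,230:400],None,fx=4.5,fy=4.5,interpolation=cv2.INTER_CUBIC)); tool()
```

```text
t 5.3 p [653.9 202.9  94.1] r [-2.648  1.57  -2.67 ] F [-0.9  0.3 -2.3] w 39.0
jaw yaw 88.74 down err deg [-0.02 -0.01]
t 5.35 p [654.1 202.9  94.3] r [0.786 1.571 0.764] F [ 0.1 -0.3 -3.1] w 39.0
jaw yaw 88.73 down err deg [0. 0.]
```

View pics/w5c.png

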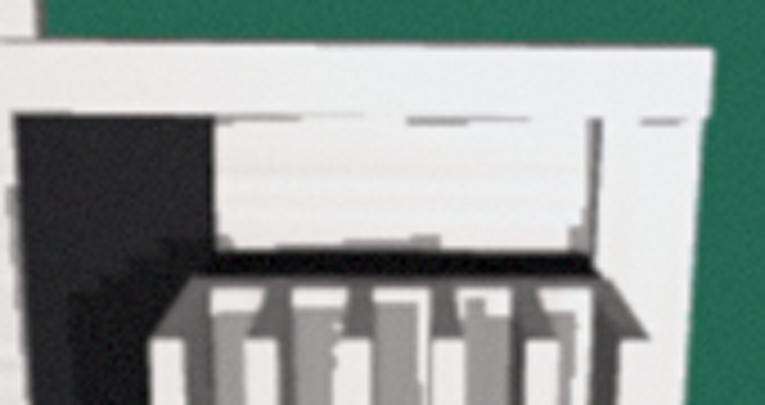

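Request:
arm_command:
  series:
    - [0,0,0.1,-1,0,0,0]
    - [0,0,0,-1,0,0,0]
    - [0,0,0,-0.8,0,0,0]
    - [0,0,0,-0.5,0,0,0]
    - [0,0,0,0,0,0,0]
    - [0,0,0,0,0,0,0]
    - [0.62,0,0,0,0,0,0]
    - [0.62,0,0,0,0,0,0]
    - [0.62,0,0,0,0,0,0]

```text
clock: 6.1
eef_pos: [654.5, 203.7, 61.5]
tool_rot: [0.133, 1.57, 0.111]
force: [-0.1, 0.2, 0.3]
width: 52.9
```

Run:
```python
from h import *
s=tool(); im=grab('wrist','w6'); grab('top','t2')
```

```text
t 6.1 p [654.5 203.7  61.5] r [0.133 1.57  0.111] F [-0.1  0.2  0.3] w 52.9
jaw yaw 88.71 down err deg [0.04 0.  ]
```

View pics/w6.png

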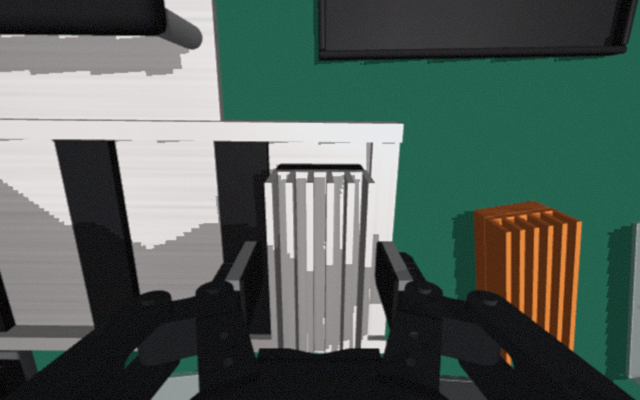

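View pics/t2.png

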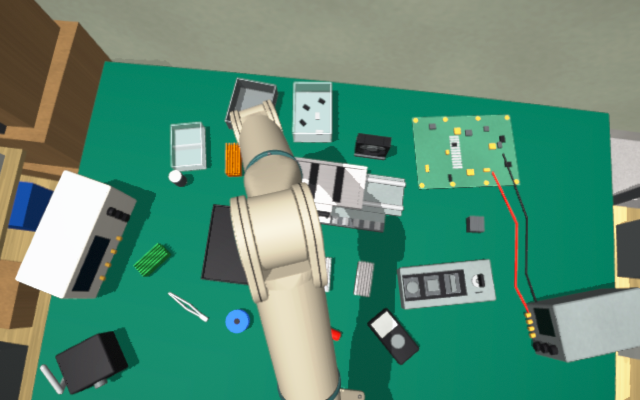

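Request:
arm_command:
  series:
    - [0.62,0,0,1.5,0,0,0]
    - [0.62,0,0,3,0,0,0]
    - [0.62,0,0,3.5,0,0,0]
    - [1,-1.5,-0.4,3,0,0,0.5]
    - [1,-3.1,-0.9,0,0,0,1.2]
    - [1,-3.1,-0.9,0,0,0,1.2]
    - [1,-3.1,-0.9,0,0,0,1.2]
    - [1,-3.1,-0.9,0,0,0,1.2]
    - [1,-3.1,-0.9,0,0,0,1.2]
    - [1,-3.1,-0.9,0,0,0,1.2]
    - [1,-2.9,-0.7,-1,0,0,1.2]
    - [1,0,0,-1,0,0,0]
    - [1,0,0,0,0,0,0]
    - [1,0,0,0,0,0,0]
    - [1,0,0,0,0,0,0]

```text
clock: 7.45
eef_pos: [425.8, 139.4, 151.9]
tool_rot: [0.273, 1.568, 0.406]
force: [0.2, 0.2, -0.6]
width: 85.4
```

```bash
cat >> meas.py <<'E'
def modbox(name,s,z=40,thr=140,box=None):
    im=grab('wrist',name)
    g=(im.min(2)>thr).astype(np.uint8)
    n,l,stt,c=cv2.connectedComponentsWithStats(cv2.morphologyEx(g,cv2.MORPH_CLOSE,np.ones((7,7))))
    for i in range(1,n):
        if 1500<stt[i,4]<12000:
            cs,_=cv2.findContours((l==i).astype(np.uint8),0,2)
            b=cv2.boxPoints(cv2.minAreaRect(max(cs,key=cv2.contourArea))); print(stt[i])
            poly(f'blob{i} at {c[i].round()}',b,z,cam='wrist',sc=1,off=(0,0),s=s)
E
python3 - <<'E'
from meas import *
s=tool(); modbox('w7',s)
E
```

```text
t 7.45 p [425.8 139.4 151.9] r [0.273 1.568 0.406] F [ 0.2  0.2 -0.6] w 85.4
jaw yaw 97.61 down err deg [0.13 0.06]
[  18   54   61  130 6564]
blob3 at [ 50. 117.] c [397.  -73.1] sides [ 42.  99.  47. 100.] yaw [99.3, -2.4, -80.5, 174.9]
[ 171   78   61  122 6330]
blob4 at [199. 138.] c [396.5  43.5] sides [43. 94. 48. 95.] yaw [99.2, 5.0, -80.6, -177.9]
[ 292  133   53  111 5623]
blob6 at [318. 187.] c [423.8 138.6] sides [40. 93. 44. 93.] yaw [97.6, 8.9, -82.4, -173.7]
[   0  271  158   97 5190]
blob8 at [ 59. 309.] c [556.5 -72.3] sides [166.  68. 179.  76.] yaw [121.4, 21.6, -57.0, -167.4]
[ 205  298  122   60 4493]
blob11 at [260. 330.] c [565. 108.] sides [ 62. 108.  63. 114.] yaw [175.2, 88.2, 1.1, -92.4]
```

View pics/w7.png

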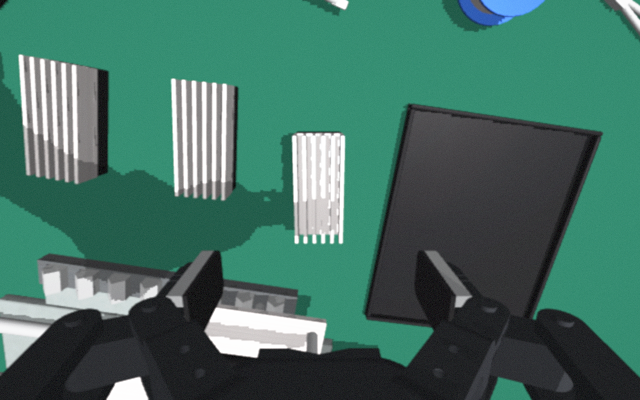

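Request:
arm_command:
  series:
    - [1,-0.02,0,-2,0,0,0]
    - [1,-0.02,0,-2.4,0,0,0]
    - [1,-0.02,0,-2.4,0,0,0]
    - [1,-0.02,0,-2.4,0,0,0]
    - [1,-0.02,0,-2,0,0,0]
    - [1,-0.02,0,-1.8,0,0,0]
    - [1,0,0,-1.1,0,0,0]
    - [1,0,0,0,0,0,0]
    - [1,0,0,0,0,0,0]
    - [0,0,0,0,0,0,0]
    - [0,0,0,0,0,0,0]
    - [0,0,0,0,0,0,0]
    - [0,0,0,0,0,0,0]
    - [0,0,0,0,0,0,0]

```text
clock: 8.67
eef_pos: [422.5, 137.8, 20.6]
tool_rot: [-2.148, 1.567, -2.014]
force: [-1.1, 0.2, 7.1]
width: 38.9
```

Run:
```python
from h import *
s=tool(); grab('wrist','w8')
```

```text
t 8.67 p [422.5 137.8  20.6] r [-2.148  1.567 -2.014] F [-1.1  0.2  7.1] w 38.9
jaw yaw 97.67 down err deg [-0.1  -0.22]
```

View pics/w8.png

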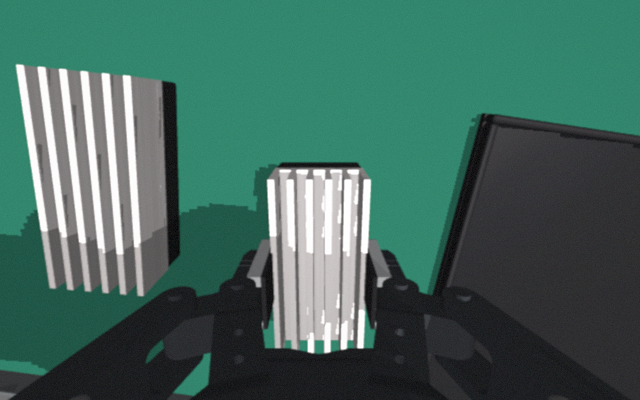

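Run:
```python
from h import *
s=tool(); print(np.round(s['qpos'],3)); print(np.round(s['tau'],1))
```

```text
t 8.72 p [422.5 137.9  20.6] r [-2.148  1.567 -2.014] F [-0.4 -0.   7. ] w 39.1
jaw yaw 97.67 down err deg [-0.1  -0.21]
[-0.237  0.751 -0.211  2.221  0.677  0.234  0.649]
[  0.1 -43.7  -1.4  -4.    0.1  -0.    0. ]
```

Request:
arm_command:
  series:
    - [0,0,0,0,0,0,0]
    - [0,0,0,0,0,0,0]

```text
clock: 8.88
eef_pos: [422.5, 137.9, 20.6]
tool_rot: [-2.151, 1.567, -2.017]
force: [-0.8, 0.2, 6.9]
width: 38.9
```

Run:
```python
from h import *
s=tool()
for r in (168,172,176):
    p=pix2world('wrist',320,r,40,s); print(p.round(1),np.linalg.norm(np.array(s['eef_pos'])[:2]-p[:2]))
```

```text
t 8.88 p [422.5 137.9  20.6] r [-2.151  1.567 -2.017] F [-0.8  0.2  6.9] w 38.9
jaw yaw 97.67 down err deg [-0.1  -0.21]
[375.5 132.2  40. ] 47.29969167463534
[377.1 132.5  40. ] 45.71712463132837
[378.7 132.7  40. ] 44.12351051603205
```

Request:
arm_command:
  series:
    - [0,0,0,1.5,0,0,0]
    - [0,0,0,2.5,0,0,0]
    - [0,0,0,3,0,0,0]
    - [0,0,0,3,0,0,0]
    - [0,1,0,3,0,0,0]
    - [0,3.1,-0.09,0,0,0,-1.3]
    - [0,3.1,-0.09,0,0,0,-1.3]
    - [0,3.1,-0.09,0,0,0,-1.3]
    - [0,3.1,-0.09,0,0,0,-1.3]
    - [0,3.1,-0.09,0,0,0,-1.3]
    - [0,3.1,-0.09,0,0,0,-1.3]
    - [0,3.1,-0.08,-1,0,0,-1.2]
    - [0,0.1,0,-2,0,0,0]
    - [0,0,0,-1,0,0,0]
    - [0,0,0,0,0,0,0]
    - [0,0,0,0,0,0,0]
    - [0,0,0,0,0,0,0]

```text
clock: 10.3
eef_pos: [649.4, 131.8, 110.4]
tool_rot: [-2.448, 1.565, -2.471]
force: [0.3, -0.2, -3.6]
width: 39.0
```

Run:
```python
from h import *
s=tool(); im=grab('wrist','w9'); cv2.imwrite('pics/w9c.png',cv2.resize(im[80:250,200:440],None,fx=3.3,fy=3.3,interpolation=cv2.INTER_CUBIC)); tool()
```

```text
t 10.3 p [649.4 131.8 110.4] r [-2.448  1.565 -2.471] F [ 0.3 -0.2 -3.6] w 39.0
jaw yaw 88.71 down err deg [-0.24 -0.19]
t 10.35 p [649.8 131.8 110.9] r [-2.317  1.566 -2.34 ] F [-0.2 -0.1 -2.6] w 39.0
jaw yaw 88.7 down err deg [-0.17 -0.18]
```

View pics/w9c.png

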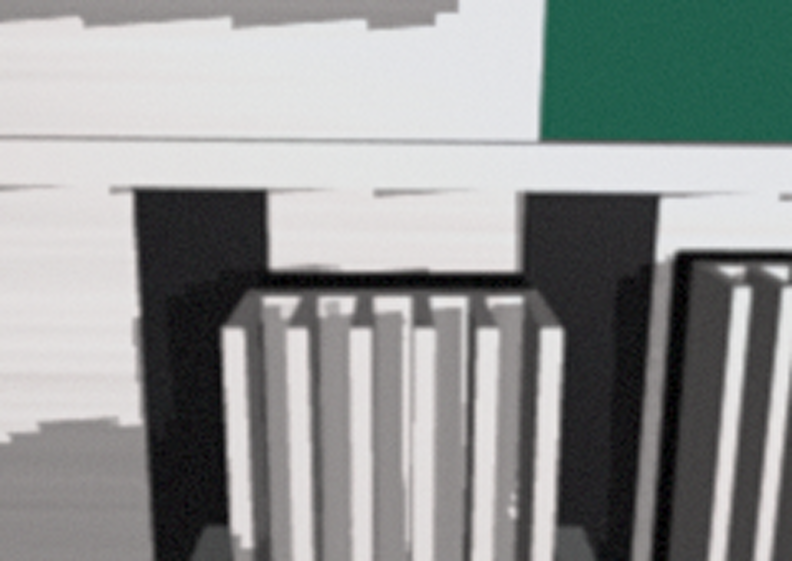

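Request:
arm_command:
  series:
    - [0,0.1,0.1,-1,0,0,0]
    - [0,0,0,-1,0,0,0]
    - [0,0,0,-1,0,0,0]
    - [0,0,0,-0.7,0,0,0]
    - [0,0,0,-0.3,0,0,0]
    - [0,0,0,0,0,0,0]
    - [0,0,0,0,0,0,0]
    - [0.62,0,0,0,0,0,0]
    - [0.62,0,0,0,0,0,0]
    - [0.62,0,0,0,0,0,0]

```text
clock: 11.18
eef_pos: [651.1, 132.1, 69.3]
tool_rot: [-2.366, 1.565, -2.389]
force: [0.2, -0.5, -0.9]
width: 53.2
```

Run:
```python
from h import *
s=tool(); im=grab('wrist','w10')
```

```text
t 11.18 p [651.1 132.1  69.3] r [-2.366  1.565 -2.389] F [ 0.2 -0.5 -0.9] w 53.2
jaw yaw 88.64 down err deg [-0.23 -0.21]
```

View pics/w10.png

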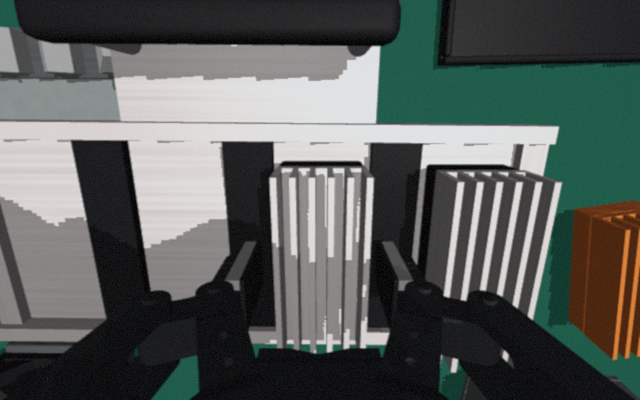

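Request:
arm_command:
  series:
    - [0.62,0,0,1.5,0,0,0]
    - [0.62,0,0,3,0,0,0]
    - [0.62,0,0,3.5,0,0,0]
    - [0.8,-0.5,0,2.5,0,0,0]
    - [1,-3.2,-1.12,0,0,1.75,0.54]
    - [1,-3.2,-1.12,0,0,1.75,0.54]
    - [1,-3.2,-1.12,0,0,1.75,0.54]
    - [1,-3.2,-1.12,0,0,1.75,0.54]
    - [1,-3.2,-1.12,0,0,1.75,0.54]
    - [1,-3.2,-1.12,0,0,1.75,0.54]
    - [1,-3.2,-1.12,-1,0,1.75,0.54]
    - [1,-3.0,-1.12,-2,0,1.75,0.54]
    - [1,0,0,0,0,0,0]
    - [1,0,0,0,0,0,0]
    - [1,0,0,0,0,0,0]

```text
clock: 12.48
eef_pos: [393.1, 43.0, 144.7]
tool_rot: [3.14, 1.324, -3.091]
force: [0.2, 0.3, 0.6]
width: 85.3
```

Run:
```python
from meas import *
s=tool(); print(np.round(s['qpos'],2)); modbox('w11',s)
```

```text
t 12.48 p [393.1  43.  144.7] r [ 3.14   1.324 -3.091] F [0.2 0.3 0.6] w 85.3
jaw yaw 92.99 down err deg [-13.97  -0.71]
[ 0.23  0.6  -0.56  2.06  0.33  0.83  1.07]
[  64   37   87   87 3904]
blob2 at [107.  80.] c [ 284.3 -131.3] sides [54. 45. 55. 45.] yaw [134.3, 45.3, -45.4, -135.1]
[   0  132   52  143 2312]
blob4 at [ 24. 213.] c [ 385.8 -201.5] sides [ 42. 111.  43. 111.] yaw [101.2, 9.5, -78.6, -170.9]
[ 147  167   61  114 5156]
blob5 at [176. 220.] c [396.9 -71.8] sides [91. 41. 91. 42.] yaw [176.5, 87.6, -3.1, -92.4]
[ 292  177   52  112 5523]
blob6 at [317. 231.] c [397.1  42.2] sides [41. 90. 41. 90.] yaw [93.0, 3.1, -87.0, -177.2]
```

View pics/w11.png

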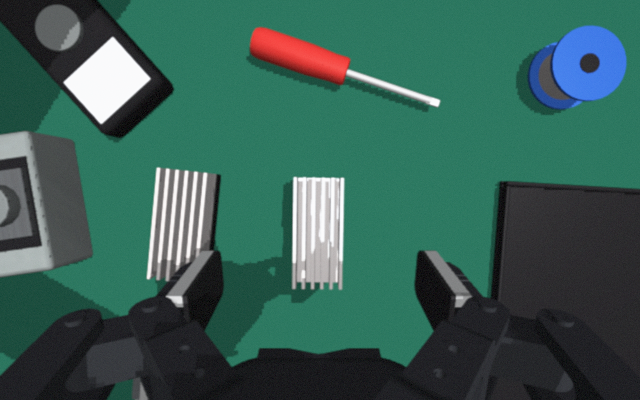

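Request:
arm_command:
  series:
    - [1,-0.02,-0.02,-2,0,0,0]
    - [1,-0.02,-0.02,-2.4,0,0,0]
    - [1,-0.02,-0.02,-2.4,0,0,0]
    - [1,-0.02,-0.02,-2.4,0,0,0]
    - [1,-0.02,0,-1.8,0,0,0]
    - [1,0,0,-1.5,0,0,0]
    - [1,0,0,-0.9,0,0,0]
    - [1,0,0,0,0,0,0]
    - [1,0,0,0,0,0,0]
    - [0,0,0,0,0,0,0]
    - [0,0,0,0,0,0,0]
    - [0,0,0,0,0,0,0]
    - [0,0,0,0,0,0,0]
    - [0,0,0,0,0,0,0]

```text
clock: 13.7
eef_pos: [391.5, 41.8, 11.5]
tool_rot: [-3.14, 1.324, -3.088]
force: [0.3, -0.5, 6.3]
width: 39.0
```

Run:
```python
from h import *
s=tool(); grab('wrist','w12'); print(np.round(s['qpos'],2))
```

```text
t 13.7 p [391.5  41.8  11.5] r [-3.14   1.324 -3.088] F [ 0.3 -0.5  6.3] w 39.0
jaw yaw 92.99 down err deg [-13.98  -0.75]
[ 0.11  0.83 -0.4   2.13  0.52  0.53  0.94]
```

View pics/w12.png

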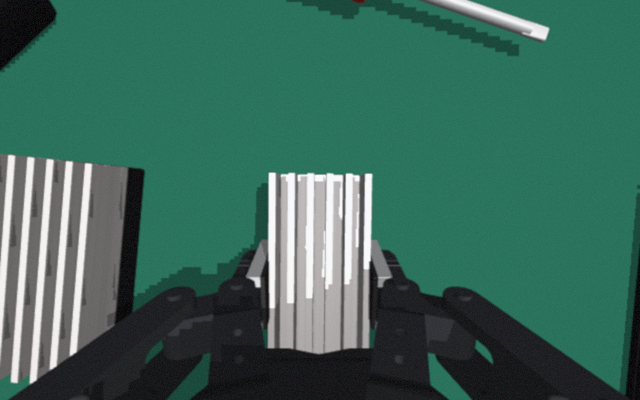

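Request:
arm_command:
  series:
    - [0,0,0,1.5,0,0,0]
    - [0,0,0,2.5,0,0,0]
    - [0,0,0,3,0,0,0]
    - [0,0,0,3,0,0,0]
    - [0,1,0,3,0,0,0]
    - [0,3.4,0.26,0,0,0,-0.6]
    - [0,3.4,0.26,0,0,0,-0.6]
    - [0,3.4,0.26,0,0,0,-0.6]
    - [0,3.4,0.26,0,0,0,-0.6]
    - [0,3.4,0.26,0,0,0,-0.6]
    - [0,3.4,0.26,0,0,0,-0.6]
    - [0,3.4,0.26,-1,0,0,-0.7]
    - [0,0.3,0,-1.5,0,0,0]
    - [0,0,0,-1,0,0,0]
    - [0,0,0,0,0,0,0]
    - [0,0,0,0,0,0,0]
    - [0,0,0,0,0,0,0]

```text
clock: 15.17
eef_pos: [640.9, 60.0, 106.2]
tool_rot: [-3.141, 1.322, 3.121]
force: [-0.6, -0.3, -3.1]
width: 39.1
```

Run:
```python
from h import *
s=tool(); im=grab('wrist','w13'); cv2.imwrite('pics/w13c.png',cv2.resize(im[80:280,180:460],None,fx=2.8,fy=2.8,interpolation=cv2.INTER_CUBIC)); tool()
```

```text
t 15.17 p [640.9  60.  106.2] r [-3.141  1.322  3.121] F [-0.6 -0.3 -3.1] w 39.1
jaw yaw 88.76 down err deg [-14.13   0.29]
t 15.22 p [641.4  60.  106.6] r [-3.141  1.323  3.12 ] F [ 0.   0.3 -2.8] w 39.4
jaw yaw 88.75 down err deg [-14.06   0.3 ]
```

View pics/w13c.png

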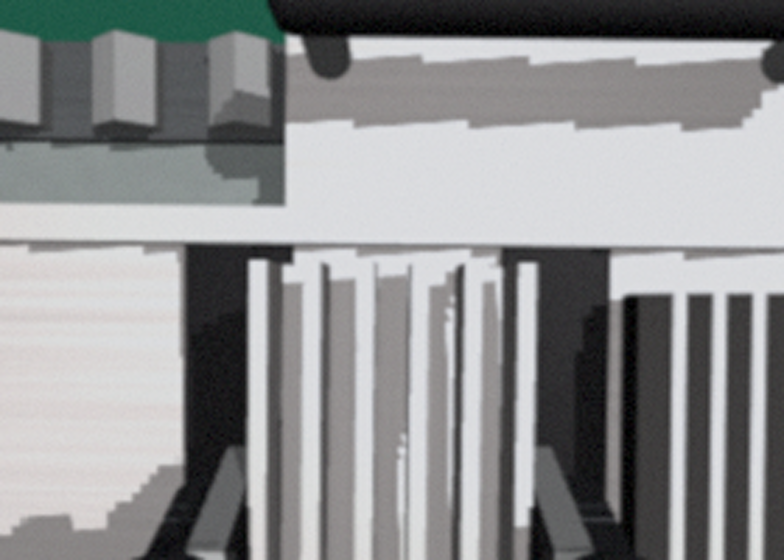

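Run:
```python
from h import *
s=tool()
f=lambda u,v,z:print(pix2world('wrist',180+u/2.8,80+v/2.8,z,s).round(1))
f(392,262,106.5-11.5+40); f(620,293,90); f(400,245,60)
```

```text
t 15.22 p [641.4  60.  106.6] r [-3.141  1.323  3.12 ] F [ 0.   0.3 -2.8] w 39.4
jaw yaw 88.75 down err deg [-14.06   0.3 ]
[602.1  61.4 135. ]
[607.4 104.8  90. ]
[595.8  63.5  60. ]
```

Request:
arm_command:
  series:
    - [0,0.05,0.1,-1,0,0,0]
    - [0,0,0,-1,0,0,0]
    - [0,0,0,-1,0,0,0]
    - [0,0,0,-0.8,0,0,0]
    - [0,0,0,-0.6,0,0,0]
    - [0,0,0,0,0,0,0]
    - [0,0,0,0,0,0,0]
    - [0.62,0,0,0,0,0,0]
    - [0.62,0,0,0,0,0,0]
    - [0.62,0,0,0,0,0,0]

```text
clock: 16.05
eef_pos: [642.7, 61.2, 61.7]
tool_rot: [3.141, 1.323, 3.118]
force: [-1.2, 0.9, -0.3]
width: 52.9
```

Run:
```python
from h import *
s=tool(); im=grab('wrist','w14')
```

```text
t 16.05 p [642.7  61.2  61.7] r [3.141 1.323 3.118] F [-1.2  0.9 -0.3] w 52.9
jaw yaw 88.72 down err deg [-14.05   0.33]
```

View pics/w14.png

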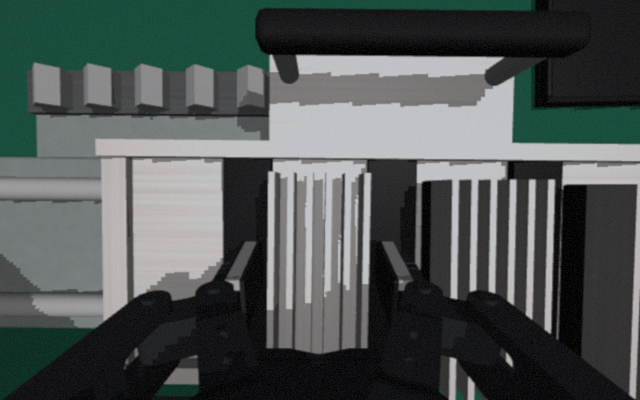

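Request:
arm_command:
  series:
    - [0.62,0,0,1.5,0,0,0]
    - [0.62,0,0,3,0,0,0]
    - [0.62,0,0,3.5,0,0,0]
    - [0.8,-0.5,0,2.5,0,0,0]
    - [1,-3.1,-1.66,0,0,0,-0.21]
    - [1,-3.1,-1.66,0,0,0,-0.21]
    - [1,-3.1,-1.66,0,0,0,-0.21]
    - [1,-3.1,-1.66,0,0,0,-0.21]
    - [1,-3.1,-1.66,0,0,0,-0.21]
    - [1,-3.1,-1.66,0,0,0,-0.21]
    - [1,-3.1,-1.66,-1,0,0,-0.21]
    - [1,-2.9,-1.66,-1,0,0,-0.2]
    - [1,0,0,0,0,0,0]
    - [1,0,0,0,0,0,0]
    - [1,0,0,0,0,0,0]

```text
clock: 17.35
eef_pos: [393.0, -71.5, 147.6]
tool_rot: [3.142, 1.326, 3.09]
force: [1.6, 0.3, -0.9]
width: 85.5
```

Run:
```python
from meas import *
s=tool(); modbox('w15',s)
```

```text
t 17.35 p [393.  -71.5 147.6] r [3.142 1.326 3.09 ] F [ 1.6  0.3 -0.9] w 85.5
jaw yaw 87.04 down err deg [-13.89   0.72]
[ 191   54   86   86 3800]
blob2 at [233.  96.] c [ 284.3 -134.6] sides [54. 45. 55. 45.] yaw [134.4, 45.4, -45.4, -134.9]
[  27  156  170  104 3795]
blob4 at [108. 187.] c [ 355.7 -229.9] sides [ 76. 143.  76. 145.] yaw [160.1, 71.9, -18.7, -108.2]
[ 295  177   51  111 5495]
blob5 at [320. 231.] c [397.3 -70.8] sides [41. 90. 41. 90.] yaw [87.0, -2.8, -93.0, 176.9]
[  64  276   92   36 1624]
blob8 at [114. 296.] c [ 442.7 -244.8] sides [78. 18. 79. 18.] yaw [101.2, 9.9, -78.8, -170.8]
```

View pics/w15.png

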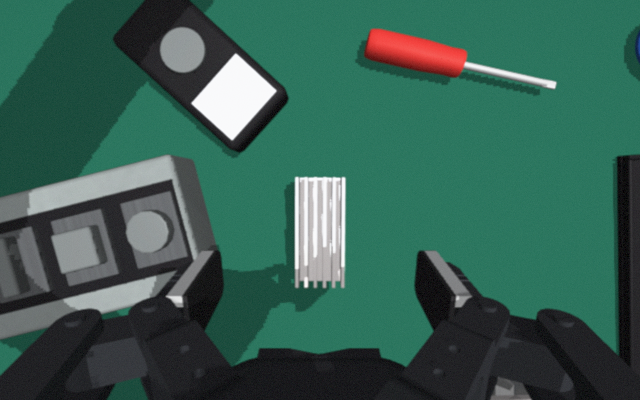

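Request:
arm_command:
  series:
    - [1,-0.03,0.02,-2,0,0,0]
    - [1,-0.03,0.02,-2.4,0,0,0]
    - [1,-0.03,0,-2.4,0,0,0]
    - [1,-0.02,0,-2.4,0,0,0]
    - [1,-0.02,0,-1.9,0,0,0]
    - [1,0,0,-1.6,0,0,0]
    - [1,0,0,-1,0,0,0]
    - [1,0,0,0,0,0,0]
    - [1,0,0,0,0,0,0]
    - [0,0,0,0,0,0,0]
    - [0,0,0,0,0,0,0]
    - [0,0,0,0,0,0,0]
    - [0,0,0,0,0,0,0]
    - [0,0,0,0,0,0,0]

```text
clock: 18.57
eef_pos: [390.7, -71.5, 10.5]
tool_rot: [-3.14, 1.324, 3.092]
force: [0.2, -0.7, 5.9]
width: 39.1
```

Run:
```python
from h import *
s=tool()
```

```text
t 18.57 p [390.7 -71.5  10.5] r [-3.14   1.324  3.092] F [ 0.2 -0.7  5.9] w 39.1
jaw yaw 87.04 down err deg [-13.99   0.7 ]
```

Request:
arm_command:
  series:
    - [0,0,0,1.5,0,0,0]
    - [0,0,0,2.5,0,0,0]
    - [0,0,0,3,0,0,0]
    - [0,0,0,3,0,0,0]
    - [0,1,0.3,3,0,0,0]
    - [0,3.4,0.82,0,0,0,0.24]
    - [0,3.4,0.82,0,0,0,0.24]
    - [0,3.4,0.82,0,0,0,0.24]
    - [0,3.4,0.82,0,0,0,0.24]
    - [0,3.4,0.82,0,0,0,0.24]
    - [0,3.4,0.82,0,0,0,0.24]
    - [0,3.4,0.82,-1,0,0,0.24]
    - [0,0.1,0,-1.5,0,0,0]
    - [0,0,0,-1,0,0,0]
    - [0,0,0,0,0,0,0]
    - [0,0,0,0,0,0,0]
    - [0,0,0,0,0,0,0]

```text
clock: 19.98
eef_pos: [638.4, -11.7, 105.3]
tool_rot: [-3.139, 1.322, 3.122]
force: [0.5, 0.2, -2.0]
width: 39.0
```

Run:
```python
from h import *
s=tool(); im=grab('wrist','w16'); cv2.imwrite('pics/w16c.png',cv2.resize(im[80:280,180:460],None,fx=2.8,fy=2.8,interpolation=cv2.INTER_CUBIC)); tool()
```

```text
t 19.98 p [638.4 -11.7 105.3] r [-3.139  1.322  3.122] F [ 0.5  0.2 -2. ] w 39.0
jaw yaw 88.71 down err deg [-14.11   0.28]
t 20.03 p [638.8 -11.6 105.7] r [-3.139  1.323  3.121] F [ 0.7 -0.5 -1.4] w 39.1
jaw yaw 88.7 down err deg [-14.05   0.29]
```

View pics/w16c.png

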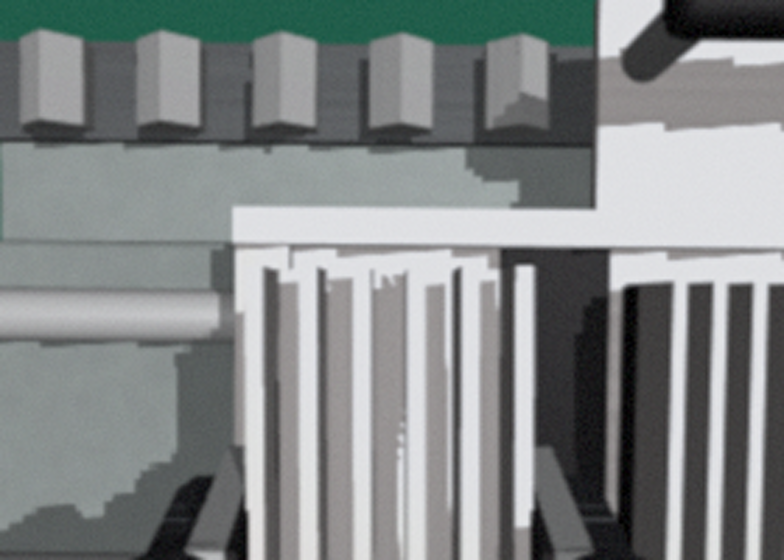

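Request:
arm_command:
  series:
    - [0,0.05,0.1,-1,0,0,0]
    - [0,0,0,-1,0,0,0]
    - [0,0,0,-1,0,0,0]
    - [0,0,0,-0.8,0,0,0]
    - [0,0,0,-0.65,0,0,0]
    - [0,0,0,0,0,0,0]
    - [0,0,0,0,0,0,0]
    - [0.62,0,0,0,0,0,0]
    - [0.62,0,0,0,0,0,0]
    - [0.62,0,0,0,0,0,0]
    - [0.62,0,0,2,0,0,0]
    - [0.62,0,0,3,0,0,0]
    - [0.62,0,0,3,0,0,0]
    - [0.62,0,0,2,0,0,0]

```text
clock: 21.2
eef_pos: [640.6, -9.6, 162.6]
tool_rot: [3.14, 1.325, 3.117]
force: [0.5, -0.2, 1.2]
width: 52.9
```

Request:
arm_command:
  series:
    - [0.5,-0.58,0.7,0.65,0,-7,0]
    - [0.5,-0.58,0.7,0.65,0,-7,0]
    - [0.5,-0.58,0.7,0.65,0,0,-6.92]
    - [0.5,-0.58,0.7,0.65,0,0,-6.92]
    - [0.5,-0.58,0.7,0.65,0,0,-6.92]
    - [0.5,-0.58,0.7,0.65,0,0,-6.92]
    - [0.5,-0.58,0.7,0.65,0,0,-6.92]
    - [0.5,-0.58,0.7,0.65,0,0,-6.92]
    - [0.5,-0.58,0.7,0.65,0,0,-6.92]
    - [0.5,-0.58,0.7,0.65,0,0,-6.92]
    - [0.5,-0.58,0.7,0.65,0,0,-6.92]
    - [0.5,-0.58,0.7,0.65,0,0,-6.92]
    - [0.5,-0.58,0.7,0.65,0,0,-6.92]
    - [0.5,-0.58,0.7,0.65,0,0,-6.92]
    - [0.5,-0.58,0.8,0.65,0,0,-6.92]
    - [0.5,0,0,0,0,0,0]
    - [0.5,0,0,0,0,0,0]
    - [0.5,0,0,0,0,0,0]

```text
clock: 22.7
eef_pos: [552.8, 95.5, 257.3]
tool_rot: [2.172, 1.565, 0.583]
force: [0.2, -0.2, -0.4]
width: 42.6
```

Run:
```python
from meas import *
s=tool(); im=grab('wrist','w17'); tool()
grab('top','t3'); grab('scene','s3')
```

```text
t 22.7 p [552.8  95.5 257.3] r [2.172 1.565 0.583] F [ 0.2 -0.2 -0.4] w 42.6
jaw yaw -1.03 down err deg [0.3 0.2]
t 22.75 p [552.8  95.2 257.1] r [2.211 1.565 0.621] F [ 0.8 -0.3 -1.5] w 42.5
jaw yaw -1.1 down err deg [0.27 0.2 ]
```

View pics/w17.png

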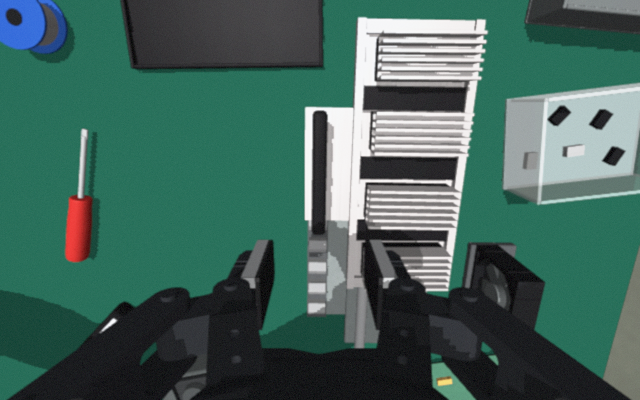

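View pics/s3.png

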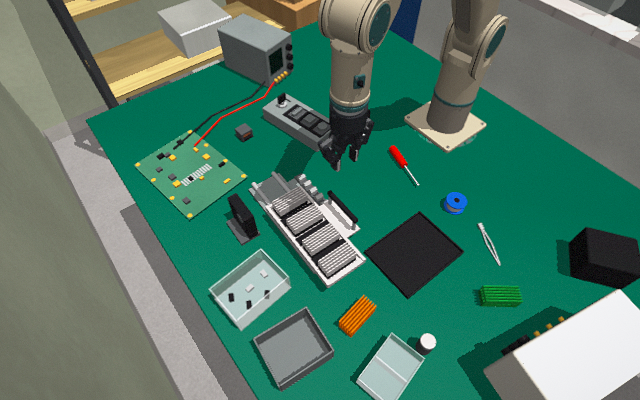

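Run:
```python
from meas import *
im=cv2.imread('pics/t3.png'); cv2.imwrite('pics/t3c.png',cv2.resize(im[115:255,300:440],None,fx=5.5,fy=5.5,interpolation=cv2.INTER_CUBIC)[:600])
im=cv2.imread('pics/s3.png'); cv2.imwrite('pics/s3c.png',cv2.resize(im[180:300,190:380],None,fx=4.2,fy=4.2,interpolation=cv2.INTER_CUBIC))
for y in (-46-50,-50-56,-50-60,-60+46,-60-46):
  for z in (0,104): print(y,z,world2pix('top',[752,y,z]),world2pix('top',[775,y,z]))
```

```text
-96 0 [381.41195459 158.56104662] [382.01359715 151.17727563]
-96 104 [386.87991301 146.96680058] [387.50393028 139.01200823]
-106 0 [384.78449849 158.92623612] [385.37273248 151.54084703]
-106 104 [390.53866705 147.36344092] [391.14664115 139.40680437]
-110 0 [386.13339469 159.07241223] [386.71626538 151.68639232]
-110 104 [392.00198473 147.52224468] [392.60354214 139.56489111]
-14 0 [353.75095038 155.58104151] [354.4624475  148.21272784]
-14 104 [356.86643815 143.73554081] [357.62192992 135.798623  ]
-106 0 [384.78449849 158.92623612] [385.37273248 151.54084703]
-106 104 [390.53866705 147.36344092] [391.14664115 139.40680437]
```

View pics/t3c.png

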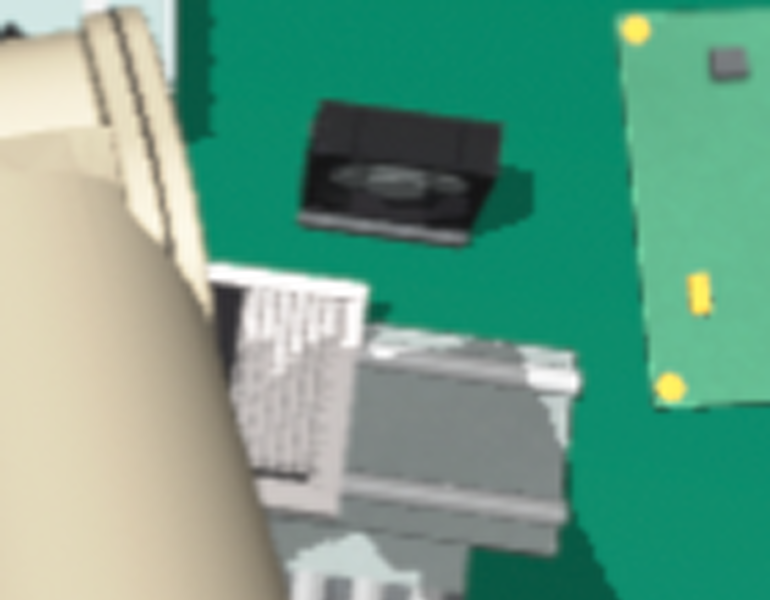

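View pics/s3c.png

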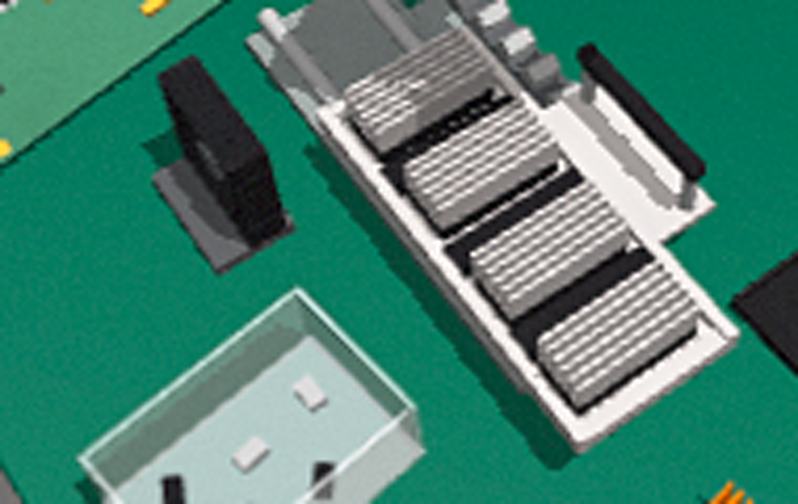

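Run:
```python
from meas import *
P=poly('fantop',[(322,100),(502,122),(497,178),(311,153)],104,sc=5.5,off=(300,115)); print(P.round(1))
P=poly('fanbase',[(300,226),(467,246)],0,sc=5.5,off=(300,115)); print(P.round(1))
P=poly('fanbaseS',[(155,182),(222,272),(295,226)],0,cam='scene',sc=4.2,off=(190,180)); print(P.round(1))
P=poly('fantopS',[(197,55),(272,158),(240,190),(160,72)],104,cam='scene',sc=4.2,off=(190,180)); print(P.round(1))
P=poly('trayS',[(320,113),(578,447),(738,332)],60,cam='scene',sc=4.2,off=(190,180)); print(P.round(1))
```

```text
fantop c [767.7 -60. ] sides [90. 30. 93. 28.] yaw [-90.9, 179.3, 88.4, -5.9]
[[ 782.8  -15.8]
 [ 781.5 -105.9]
 [ 751.9 -105.5]
 [ 754.5  -12.9]]
fanbase c [750.1 -61.5] sides [90. 90.] yaw [-90.7, 89.3]
[[ 750.7  -16.5]
 [ 749.6 -106.6]]
fanbaseS c [788.1 -44.1] sides [ 88.  57. 105.] yaw [89.6, 180.0, -57.4]
[[ 806.7 -102.8]
 [ 807.3  -14.8]
 [ 750.5  -14.8]]
fantopS c [769.1 -50.5] sides [ 96.  29. 107.  26.] yaw [87.4, 15.4, -93.5, 173.5]
[[ 753.7  -99.7]
 [ 758.1   -3.7]
 [ 785.7    3.9]
 [ 779.1 -102.6]]
trayS c [671.6 149. ] sides [286. 121. 308.] yaw [87.6, 179.1, -69.3]
[[703.9 -42.2]
 [716.  243.6]
 [594.9 245.5]]
```

Run:
```python
from meas import *
s=tool()
for p in [(320,112),(320,235),(313,170),(327,170)]: print(pix2world('wrist',*p,100,s).round(1))
print(world2pix('wrist',[553,97,95],s))
```

```text
t 22.85 p [552.7  95.1 257.1] r [2.261 1.565 0.67 ] F [-0.8 -0.7 -0.8] w 42.7
jaw yaw -1.18 down err deg [0.26 0.2 ]
[555.1 157.6 100. ]
[552.8  39.  100. ]
[547.5 104.9 100. ]
[560.7 104.7 100. ]
[318.99125187 176.96513178]
```

Request:
arm_command:
  series:
    - [0.45,0.05,0.1,-2,0,0,0]
    - [0.45,0.05,0.1,-3,0,0,0]
    - [0.45,0,0.1,-3,0,0,0]
    - [0.45,0,0,-3,0,0,0]
    - [0.45,0,0,-2,0,0,0]
    - [0.45,0,0,-1,0,0,0]
    - [0.45,0,0,0,0,0,0]
    - [0.45,0,0,0,0,0,0]

```text
clock: 23.52
eef_pos: [554.0, 98.7, 117.7]
tool_rot: [2.253, 1.564, 0.661]
force: [0.1, -0.0, 0.6]
width: 38.1
```

Run:
```python
from meas import *
s=tool(); im=grab('wrist','w18'); tool()
```

```text
t 23.52 p [554.   98.7 117.7] r [2.253 1.564 0.661] F [ 0.1 -0.   0.6] w 38.1
jaw yaw -1.2 down err deg [0.29 0.23]
t 23.57 p [554.6  99.  118.6] r [2.152 1.563 0.56 ] F [ 0.1 -0.1  1.1] w 38.5
jaw yaw -1.2 down err deg [0.4  0.25]
```

View pics/w18.png

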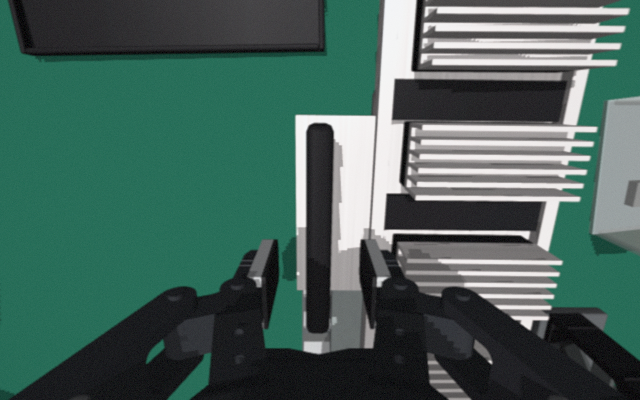

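Request:
arm_command:
  series:
    - [0.45,0,0,-2,0,0,0]
    - [0.45,0,0,-1.5,0,0,0]
    - [0.45,0,0,-0.7,0,0,0]
    - [0.45,0,0,0,0,0,0]
    - [0,0,0,0,0,0,0]
    - [0,0,0,0,0,0,0]
    - [0,0,0,0,0,0,0]
    - [0,0,0,0,0,0,0]
    - [0,0,0,0,0,0,0]

```text
clock: 24.32
eef_pos: [553.9, 99.2, 77.0]
tool_rot: [2.201, 1.563, 0.609]
force: [-2.6, 0.6, 6.7]
width: 13.1
```

Run:
```python
from meas import *
s=tool(); im=grab('wrist','w19')
```

```text
t 24.32 p [553.9  99.2  77. ] r [2.201 1.563 0.609] F [-2.6  0.6  6.7] w 13.1
jaw yaw -1.24 down err deg [0.36 0.25]
```

View pics/w19.png

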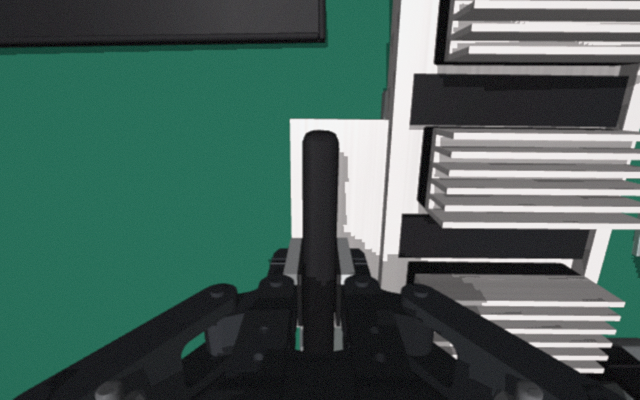

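Request:
arm_command:
  series:
    - [0,0,0,1,0,0,0]
    - [0,0,0,1,0,0,0]
    - [0,0,0,0.4,0,0,0]
    - [0,0,0,0,0,0,0]
    - [0,0,0,0,0,0,0]
    - [0,0,0,0,0,0,0]

```text
clock: 24.87
eef_pos: [553.9, 99.1, 99.5]
tool_rot: [2.219, 1.564, 0.627]
force: [2.1, 0.8, -6.9]
width: 13.1
```

Run:
```python
from meas import *
s=tool(); im=grab('wrist','w20')
```

```text
t 24.87 p [553.9  99.1  99.5] r [2.219 1.564 0.627] F [ 2.1  0.8 -6.9] w 13.1
jaw yaw -1.2 down err deg [0.33 0.24]
```

View pics/w20.png

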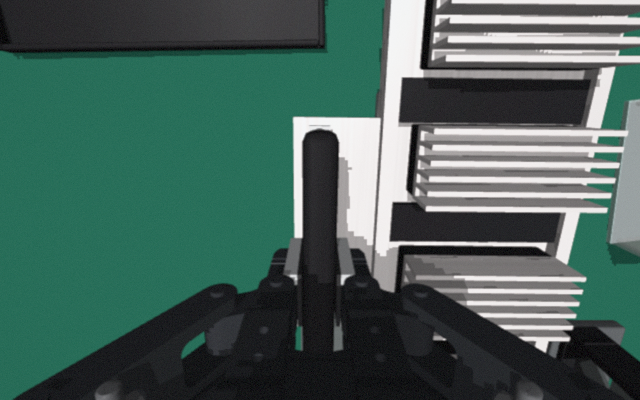

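Request:
arm_command:
  series:
    - [0,-0.01,-0.5,0,0,0,0]
    - [0,-0.02,-1,0,0,0,0]
    - [0,-0.035,-1.5,0,0,0,0]
    - [0,-0.035,-1.5,0,0,0,0]
    - [0,-0.035,-1.5,0,0,0,0]
    - [0,-0.035,-1.5,0,0,0,0]
    - [0,-0.035,-1.5,0,0,0,0]
    - [0,-0.035,-1.5,0,0,0,0]
    - [0,-0.035,-1.5,0,0,0,0]
    - [0,-0.035,-1.5,0,0,0,0]
    - [0,-0.02,-1,0,0,0,0]
    - [0,-0.01,-0.5,0,0,0,0]
    - [0,0,0,0,0,0,0]
    - [0,0,0,0,0,0,0]
    - [0,0,0,0,0,0,0]

```text
clock: 26.17
eef_pos: [549.1, -50.2, 99.3]
tool_rot: [2.595, 1.565, 1.004]
force: [-2.2, -0.2, -7.1]
width: 12.8
```

Run:
```python
from meas import *
s=tool(); im=grab('wrist','w21'); grab('scene','s21')
im=cv2.imread('pics/s21.png'); cv2.imwrite('pics/s21c.png',cv2.resize(im[130:280,170:380],None,fx=3.8,fy=3.8,interpolation=cv2.INTER_CUBIC))
```

```text
t 26.17 p [549.1 -50.2  99.3] r [2.595 1.565 1.004] F [-2.2 -0.2 -7.1] w 12.8
jaw yaw -1.17 down err deg [0.16 0.26]
```

View pics/s21c.png

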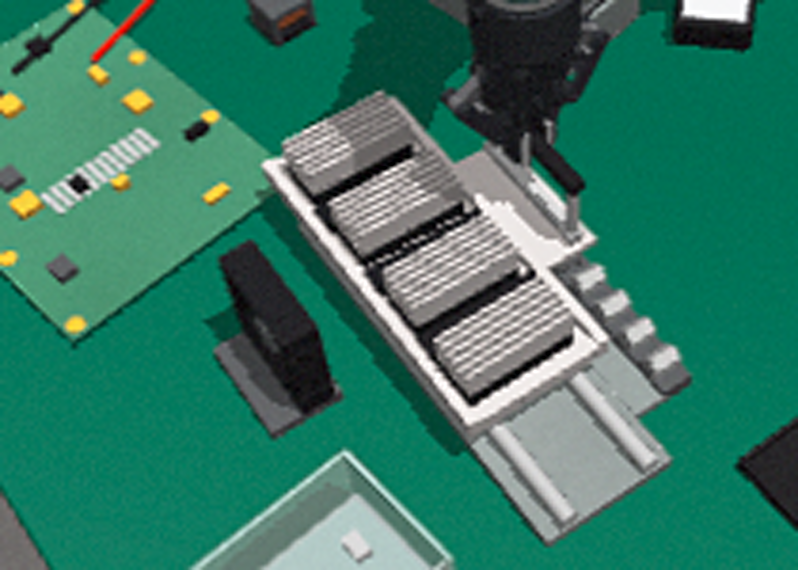

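View pics/w21.png

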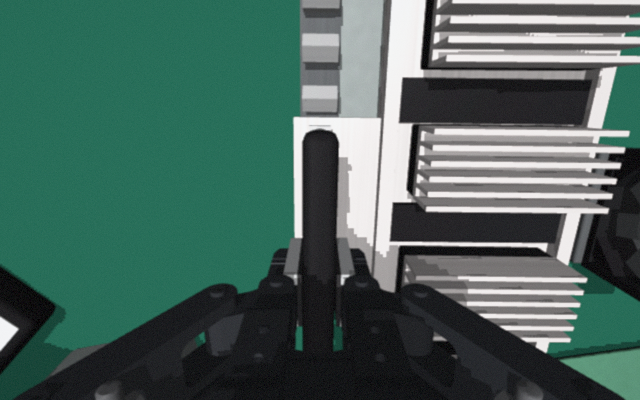

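Request:
arm_command:
  series:
    - [0,0,0,-1,0,0,0]
    - [0,0,0,-1,0,0,0]
    - [0,0,0,-0.4,0,0,0]
    - [0,0,0,0,0,0,0]
    - [0,0,0,0,0,0,0]

```text
clock: 26.68
eef_pos: [549.1, -50.4, 77.0]
tool_rot: [2.455, 1.566, 0.864]
force: [-8.7, 0.4, 12.8]
width: 13.1
```

Request:
arm_command:
  series:
    - [0.45,0,0,0,0,0,0]
    - [0.45,0,0,0,0,0,0]
    - [0.45,0,0,0,0,0,0]
    - [0.45,0,0,2,0,0,0]
    - [0.45,0,0,3,0,0,0]
    - [0.45,0,0,3,0,0,0]
    - [0.45,0,0,3,0,0,0]
    - [0.45,0,0,3,0,0,0]
    - [0.45,0,0,0,0,0,0]
    - [0.45,0,0,0,0,0,0]

```text
clock: 27.52
eef_pos: [552.5, -50.9, 217.7]
tool_rot: [1.901, 1.559, 0.31]
force: [0.0, -0.2, 0.0]
width: 38.3
```

Run:
```python
from meas import *
s=tool(); im=grab('wrist','w22'); 
P=[pix2world('wrist',u,v,100,s).round(1) for u,v in []]
grab('scene','s22')
im=cv2.imread('pics/s22.png'); cv2.imwrite('pics/s22c.png',cv2.resize(im[130:280,170:380],None,fx=3.8,fy=3.8,interpolation=cv2.INTER_CUBIC))
```

```text
t 27.52 p [552.5 -50.9 217.7] r [1.901 1.559 0.31 ] F [ 0.  -0.2  0. ] w 38.3
jaw yaw -1.16 down err deg [0.66 0.21]
```

View pics/s22c.png

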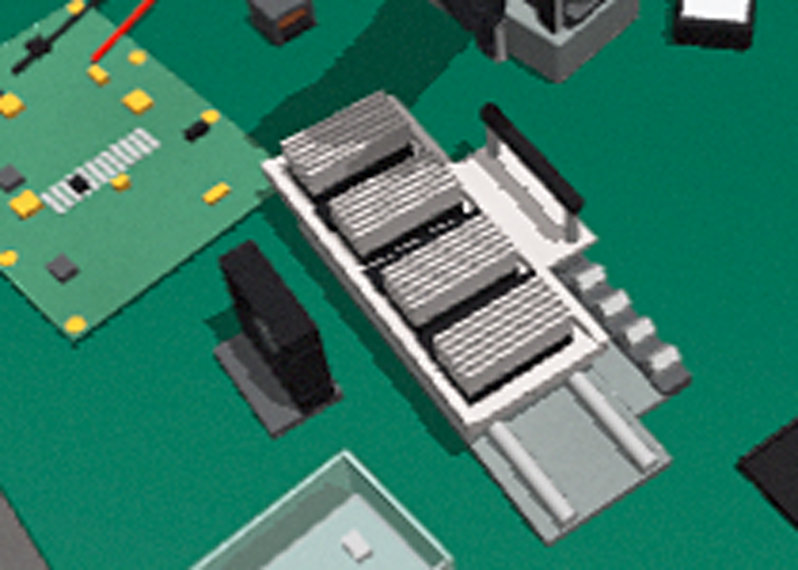

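View pics/w22.png

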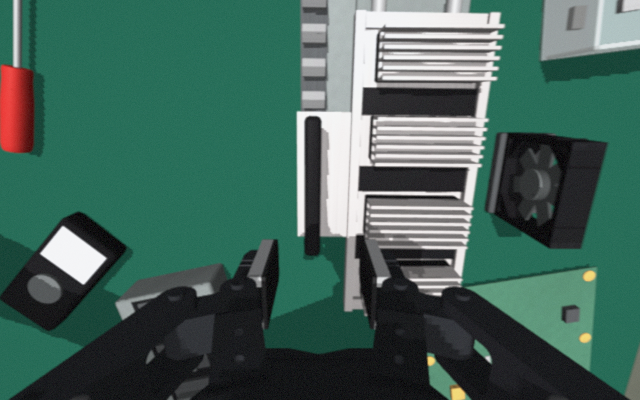

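Run:
```python
from meas import *
# scene image: bar ends (top line) predicted for lift 0 and 0.012
a=np.radians(-1.35); 
for L in (0,12):
  for y in (-60,60):
    x=-95; c=np.array([650.5,97.5])+(-149.5)*np.array([0.0236,0.9997])
    P=[c[0]+x*np.cos(a)-y*np.sin(a),c[1]+x*np.sin(a)+y*np.cos(a),95+L]
    q=world2pix('scene',P); print(L,y,np.round(P,1),np.round((q-[170,130])*3.8))
im=cv2.imread('pics/s0.png') if 0 else cv2.imread('pics/scene0.png')
for L in (0,12):
  for y in (-60,60):
    c=np.array([650.5,97.5]); P=[c[0]-95*np.cos(a)-y*np.sin(a),c[1]-95*np.sin(a)+y*np.cos(a),95+L]
    q=world2pix('scene',P); print('home',L,y,np.round((q-[190,180])*4.2))
```

```text
0 -60 [ 550.6 -109.7   95. ] [480. 107.]
0 60 [553.4  10.3  95. ] [574. 206.]
12 -60 [ 550.6 -109.7  107. ] [479.  96.]
12 60 [553.4  10.3 107. ] [574. 196.]
home 0 -60 [578.  47.]
home 0 60 [696. 172.]
home 12 -60 [578.  36.]
home 12 60 [698. 162.]
```

Request:
arm_command:
  series:
    - [0,-1.38,-1.24,-0.5,0,0,-6.5]
    - [0,-1.38,-1.24,-0.5,0,0,-6.5]
    - [0,-1.38,-1.24,-0.5,0,0,-6.5]
    - [0,-1.38,-1.24,-0.5,0,0,-6.5]
    - [0,-1.38,-1.24,-0.5,0,0,-6.5]
    - [0,-1.38,-1.24,-0.5,0,0,-6.5]
    - [0,-1.38,-1.24,-0.5,0,0,-6.5]
    - [0,-1.38,-1.24,-0.5,0,0,-6.5]
    - [0,-1.38,-1.24,-0.5,0,0,-6.5]
    - [0,-1.38,-1.24,-0.5,0,0,-6.5]
    - [0,-1.38,-1.24,-0.5,0,0,-6.5]
    - [0,-1.38,-1.24,-0.5,0,0,-6.5]
    - [0,0,0,0,0,0,0]
    - [0,0,0,0,0,0,0]
    - [0,0,0,0,0,0,0]

```text
clock: 28.87
eef_pos: [385.0, -199.3, 155.1]
tool_rot: [2.215, 1.565, -0.735]
force: [0.3, 0.0, 0.7]
width: 0.0
```

Run:
```python
from meas import *
s=tool(); print(np.round(s['qpos'],2)); im=grab('wrist','w23'); grab('top','t23')
im=cv2.imread('pics/t23.png'); cv2.imwrite('pics/t23c.png',cv2.resize(im[220:340,360:520],None,fx=5,fy=5,interpolation=cv2.INTER_CUBIC))
```

```text
t 28.87 p [ 385.  -199.3  155.1] r [ 2.215  1.565 -0.735] F [0.3 0.  0.7] w 0.0
jaw yaw -79.06 down err deg [ 0.25 -0.22]
[ 0.26  0.46  0.21  2.18 -0.19  0.51 -0.77]
```

View pics/w23.png

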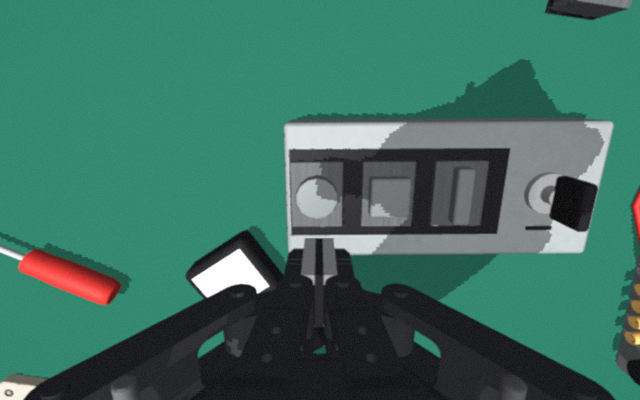

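View pics/t23c.png

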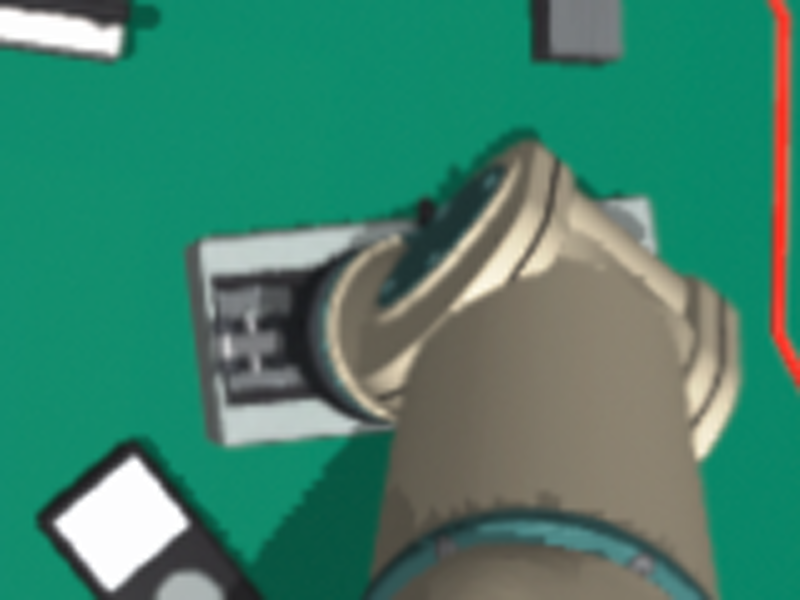

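Run:
```python
from meas import *
s=tool()
for n,p,z in [('round',(317,198),66),('sq',(390,197),66),('nar',(463,197),66),('keytop',(577,203),94),('keybase',(548,193),55)]: print(n,pix2world('wrist',*p,z,s).round(1))
im=cv2.imread('pics/w23.png'); cv2.imwrite('pics/w23c.png',cv2.resize(im[110:260,280:620],None,fx=2.3,fy=2.3,interpolation=cv2.INTER_CUBIC))
```

```text
t 28.97 p [ 385.5 -199.1  155.4] r [ 2.292  1.564 -0.658] F [0.4 0.6 0.3] w -0.1
jaw yaw -79.04 down err deg [ 0.3  -0.23]
round [ 386.8 -198.    66. ]
sq [ 397.8 -251.4   66. ]
nar [ 408.1 -305.1   66. ]
keytop [ 423.8 -366.6   94. ]
keybase [ 421.6 -375.3   55. ]
```

View pics/w23c.png

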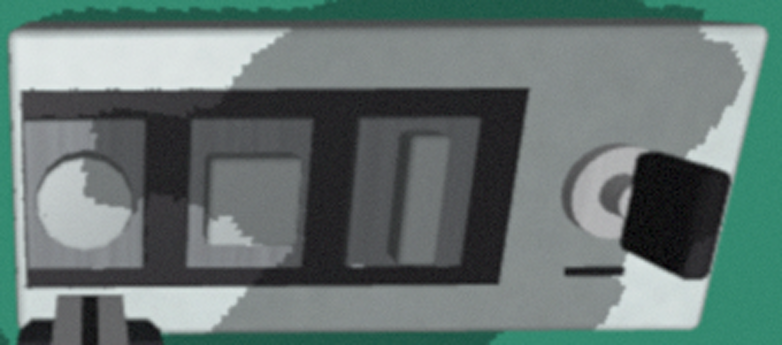

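Request:
arm_command:
  series:
    - [0,0.05,0.05,-2,0,0,0]
    - [0,0.05,0.05,-2.5,0,0,0]
    - [0,0,0,-2.5,0,0,0]
    - [0,0,0,-1.2,0,0,0]
    - [0,0,0,0,0,0,0]
    - [0,0,0,0,0,0,0]

```text
clock: 29.47
eef_pos: [385.9, -198.3, 73.4]
tool_rot: [2.249, 1.565, -0.703]
force: [0.2, -0.3, -0.6]
width: 0.0
```

Run:
```python
from meas import *
s=tool(); im=grab('wrist','w24'); cv2.imwrite('pics/w24c.png',cv2.resize(im[130:360,220:500],None,fx=2.6,fy=2.6,interpolation=cv2.INTER_CUBIC)); print(np.round(s['qpos'],2))
```

```text
t 29.47 p [ 385.9 -198.3   73.4] r [ 2.249  1.565 -0.703] F [ 0.2 -0.3 -0.6] w 0.0
jaw yaw -79.12 down err deg [ 0.24 -0.2 ]
[ 0.33  0.63  0.12  2.24 -0.25  0.28 -0.71]
```

View pics/w24c.png

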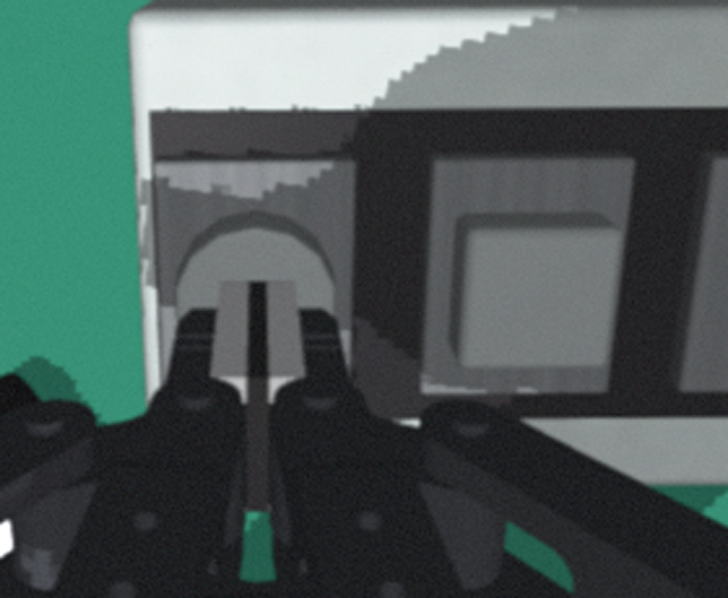

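Request:
arm_command:
  series:
    - [0,0.1,0.05,0,3.2,6.2,0]
    - [0,0,0,-0.6,0,0,0]
    - [0,0,0,-0.4,0,0,0]
    - [0,0,0,-0.3,0,0,0]
    - [0,0,0,-0.2,0,0,0]
    - [0,0,0,0,0,0,0]
    - [0,0,0,0,0,0,0]

```text
clock: 30.1
eef_pos: [388.7, -199.2, 60.1]
tool_rot: [-0.658, 1.474, 2.672]
force: [2.5, -0.6, 19.8]
width: -0.2
```

Run:
```python
from meas import *
s=tool(); print(np.round(s['qpos'],2)); grab('wrist','w25')
```

```text
t 30.1 p [ 388.7 -199.2   60.1] r [-0.658  1.474  2.672] F [ 2.5 -0.6 19.8] w -0.2
jaw yaw -79.33 down err deg [-4.95  2.51]
[ 0.31  0.69  0.15  2.15 -0.24  0.42 -0.72]
```

View pics/w25.png

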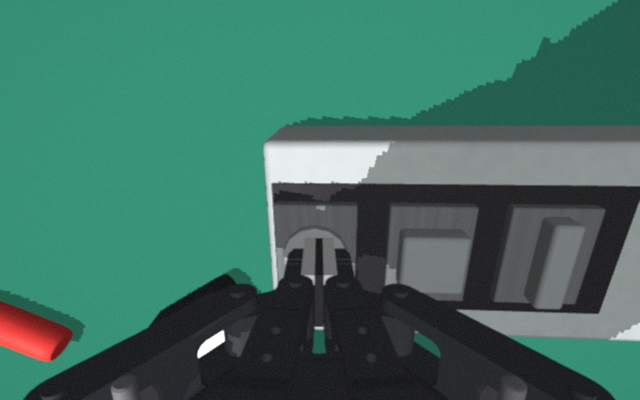

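Request:
arm_command:
  series:
    - [0,0,0,1,0,0,0]
    - [0,0,0,1.2,0,0,0]
    - [0,0,0,0.5,0,0,0]
    - [0,0.3,-1.6,0,0,0,0]
    - [0,0.3,-1.8,0,0,0,0]
    - [0,0.3,-1.8,0,0,0,0]
    - [0,0,0,0,0,0,0]
    - [0,0,0,0,0,0,0]
    - [0,0,0,0,0,0,0]

```text
clock: 30.9
eef_pos: [394.6, -249.1, 85.0]
tool_rot: [-0.66, 1.464, 2.67]
force: [-0.4, -0.3, 0.6]
width: 0.0
```

Run:
```python
from meas import *
s=tool(); print(np.round(s['qpos'],2)); grab('wrist','w26')
```

```text
t 30.9 p [ 394.6 -249.1   85. ] r [-0.66   1.464  2.67 ] F [-0.4 -0.3  0.6] w 0.0
jaw yaw -79.34 down err deg [-5.42  2.77]
[ 0.38  0.67  0.18  2.05 -0.2   0.55 -0.67]
```

View pics/w26.png

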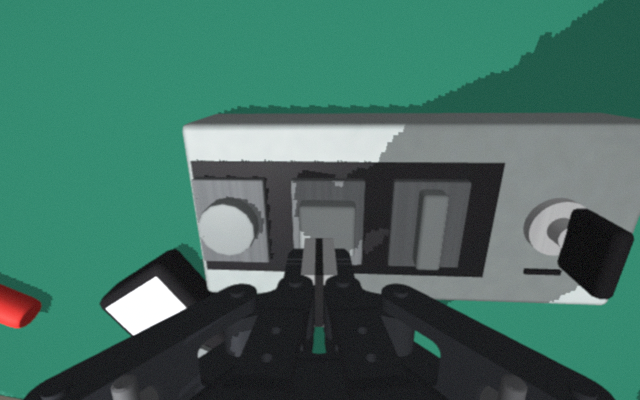

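Request:
arm_command:
  series:
    - [0,0.3,-0.2,-1,0,0,0]
    - [0,0,0,-0.7,0,0,0]
    - [0,0,0,-0.5,0,0,0]
    - [0,0,0,-0.3,0,0,0]
    - [0,0,0,-0.2,0,0,0]
    - [0,0,0,0,0,0,0]
    - [0,0,0,0,0,0,0]

```text
clock: 31.53
eef_pos: [399.3, -251.9, 60.0]
tool_rot: [-0.665, 1.467, 2.666]
force: [-1.1, 2.9, 23.4]
width: 0.0
```

Run:
```python
from meas import *
s=tool(); grab('wrist','w27')
```

```text
t 31.53 p [ 399.3 -251.9   60. ] r [-0.665  1.467  2.666] F [-1.1  2.9 23.4] w 0.0
jaw yaw -79.32 down err deg [-5.28  2.72]
```

View pics/w27.png

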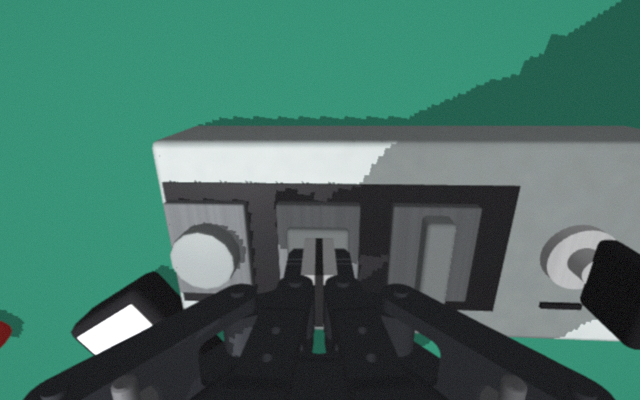

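Request:
arm_command:
  series:
    - [0,0,0,1,0,0,0]
    - [0,0,0,2,0,0,0]
    - [0,0,0,3,0,0,0]
    - [0,0,0,3,0,0,0]
    - [0.2,0.46,-2.3,2,-2.8,-5.3,0]
    - [0.4,0.46,-2.3,0,0,0,0]
    - [0.4,0.46,-2.3,0,0,0,0]
    - [0.4,0.46,-2.3,0,0,0,0]
    - [0.4,0.46,-2.4,0,0,0,0]
    - [0.4,0,0,0,0,0,0]
    - [0.4,0,0,0,0,0,0]
    - [0.4,0,0,0,0,0,0]

```text
clock: 32.58
eef_pos: [421.0, -366.9, 167.5]
tool_rot: [-0.303, 1.568, 3.027]
force: [0.2, 1.0, -0.5]
width: 34.5
```

Run:
```python
from meas import *
s=tool(); im=grab('wrist','w28'); print(np.round(s['qpos'],2)); grab('top','t28')
```

```text
t 32.58 p [ 421.  -366.9  167.5] r [-0.303  1.568  3.027] F [ 0.2  1.  -0.5] w 34.5
jaw yaw -79.18 down err deg [-0.17  0.02]
[ 0.53  0.59  0.21  1.84 -0.17  0.73 -0.55]
```

View pics/w28.png

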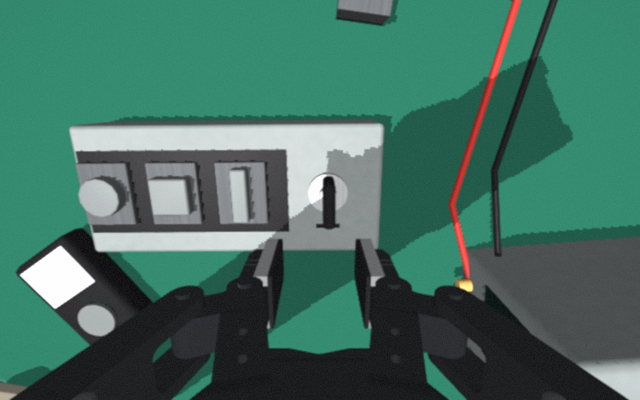

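Run:
```python
from meas import *
im=cv2.imread('pics/w28.png'); cv2.imwrite('pics/w28c.png',cv2.resize(im[150:250,270:400],None,fx=6,fy=6,interpolation=cv2.INTER_CUBIC))
```

```text
(no output)
```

View pics/w28c.png

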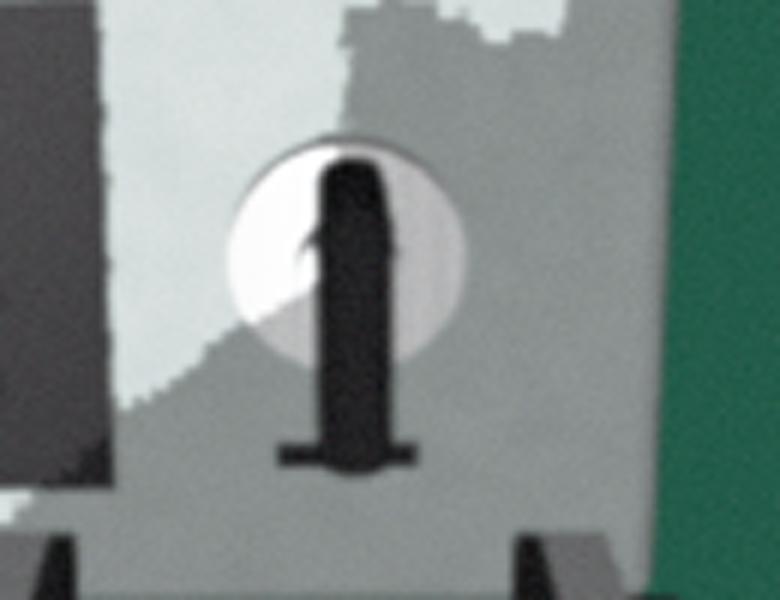

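Run:
```python
from meas import *
s=tool()
f=lambda u,v,z:print(pix2world('wrist',270+u/6,150+v/6,z,s).round(1))
f(347,255,52); f(347,255,58); f(355,470,94); f(352,160,94); f(352,185,94);f(355,315,94)
```

```text
t 32.68 p [ 421.4 -366.6  167.9] r [-0.168  1.568 -3.12 ] F [ 0.4 -0.5 -0.2] w 33.9
jaw yaw -79.11 down err deg [-0.13 -0.  ]
[ 420.6 -374.4   52. ]
[ 422.2 -373.9   58. ]
[ 405.9 -377.1   94. ]
[ 443.  -369.3   94. ]
[ 440.2 -369.9   94. ]
[ 424.9 -373.3   94. ]
```

Request:
arm_command:
  series:
    - [0.4,0.05,-0.35,-1,0,0,0]
    - [0.4,0.03,-0.35,-2,0,0,0]
    - [0.4,0,0,-2.5,0,0,0]
    - [0.4,0,0,0,0,0,0]
    - [0.4,0,0,0,0,0,0]

```text
clock: 33.1
eef_pos: [421.6, -374.0, 112.1]
tool_rot: [-0.362, 1.567, 2.968]
force: [-0.0, 0.8, -0.6]
width: 34.1
```

Run:
```python
from meas import *
s=tool(); im=grab('wrist','w29')
```

```text
t 33.1 p [ 421.6 -374.   112.1] r [-0.362  1.567  2.968] F [-0.   0.8 -0.6] w 34.1
jaw yaw -79.16 down err deg [-0.23  0.04]
```

View pics/w29.png

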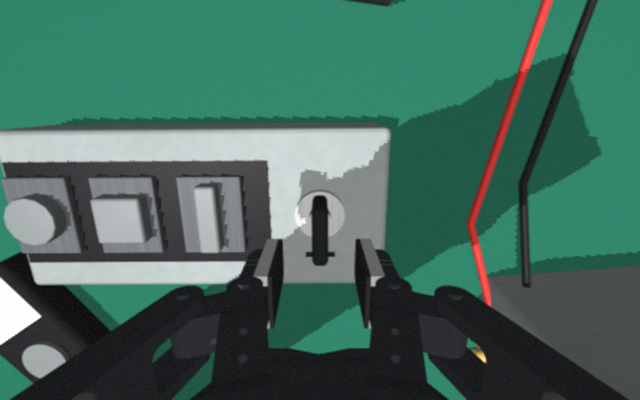

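Request:
arm_command:
  series:
    - [0.4,0,0,-1.5,0,0,0]
    - [0.4,0,0,-1.5,0,0,0]
    - [0.4,0,0,-1,0,0,0]
    - [0.4,0,0,-0.4,0,0,0]
    - [0.4,0,0,0,0,0,0]
    - [0.4,0,0,0,0,0,0]
    - [0,0,0,0,0,0,0]
    - [0,0,0,0,0,0,0]
    - [0,0,0,0,0,0,0]
    - [0,0,0,0,0,0,0]
    - [0,0,0,0,0,0,0]

```text
clock: 34.07
eef_pos: [422.7, -374.2, 70.3]
tool_rot: [0.086, 1.57, -2.866]
force: [0.0, 2.9, 5.9]
width: 7.9
```

Run:
```python
from meas import *
s=tool(); im=grab('wrist','w30');print(np.round(s['qpos'],2))
```

```text
t 34.07 p [ 422.7 -374.2   70.3] r [ 0.086  1.57  -2.866] F [0.  2.9 5.9] w 7.9
jaw yaw -79.15 down err deg [-0.06 -0.02]
[ 0.57  0.74  0.16  1.89 -0.21  0.53 -0.51]
```

View pics/w30.png

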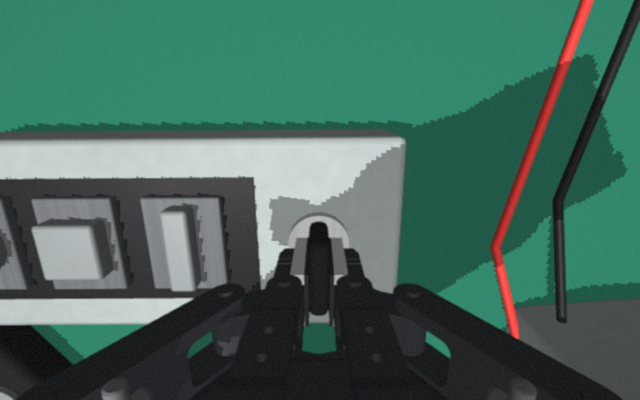

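Request:
arm_command:
  series:
    - [0,0,0,0,0,0,-3]
    - [0,0,0,0,0,0,-6]
    - [0,0,0,0,0,0,-6]
    - [0,0,0,0,0,0,-6]
    - [0,0,0,0,0,0,-6]
    - [0,0,0,0,0,0,-6]
    - [0,0,0,0,0,0,-6]
    - [0,0,0,0,0,0,-6]
    - [0,0,0,0,0,0,-6]
    - [0,0,0,0,0,0,-6]
    - [0,0,0,0,0,0,-4]
    - [0,0,0,0,0,0,0]
    - [0,0,0,0,0,0,0]
    - [0,0,0,0,0,0,0]

```text
clock: 35.28
eef_pos: [422.4, -374.8, 70.3]
tool_rot: [0.365, 1.569, 2.632]
force: [-1.4, 2.5, 5.5]
width: 7.9
```

Run:
```python
from meas import *
s=tool(); im=grab('wrist','w31');print(np.round(s['qpos'],2),np.round(s['torque'],2))
```

```text
t 35.28 p [ 422.4 -374.8   70.3] r [0.365 1.569 2.632] F [-1.4  2.5  5.5] w 7.9
jaw yaw -140.15 down err deg [-0.11  0.06]
[ 0.4   0.78  0.44  1.89 -0.57  0.59 -1.23] [0.39 0.41 0.09]
```

View pics/w31.png

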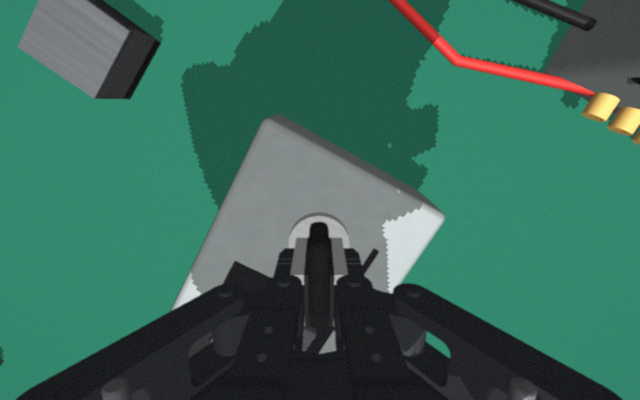

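Request:
arm_command:
  series:
    - [0,0,0,0,0,0,3]
    - [0,0,0,0,0,0,6]
    - [0,0,0,0,0,0,6]
    - [0,0,0,0,0,0,6]
    - [0,0,0,0,0,0,6]
    - [0,0,0,0,0,0,6]
    - [0,0,0,0,0,0,6]
    - [0,0,0,0,0,0,6]
    - [0,0,0,0,0,0,6]
    - [0,0,0,0,0,0,6]
    - [0,0,0,0,0,0,4]
    - [0,0,0,0,0,0,0]
    - [0.4,0,0,0,0,0,0]
    - [0.4,0,0,0,0,0,0]
    - [0.4,0,0,0,0,0,0]
    - [0.4,0,0,2,0,0,0]
    - [0.4,0,0,3,0,0,0]
    - [0.4,0,0,3,0,0,0]
    - [0.4,0,0,2,0,0,0]
    - [0.4,0,0,0,0,0,0]

```text
clock: 37.0
eef_pos: [424.5, -377.7, 173.7]
tool_rot: [1.969, 1.562, -0.985]
force: [1.1, 0.1, 0.1]
width: 34.4
```

Run:
```python
from meas import *
s=tool(); im=grab('wrist','w32')
```

```text
t 37.0 p [ 424.5 -377.7  173.7] r [ 1.969  1.562 -0.985] F [1.1 0.1 0.1] w 34.4
jaw yaw -79.24 down err deg [ 0.29 -0.44]
```

View pics/w32.png

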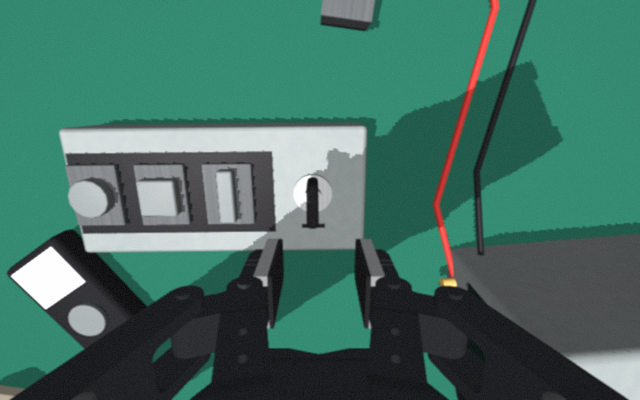

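Request:
arm_command:
  series:
    - [0.45,1.05,2.72,0.4,0,0,6.5]
    - [0.45,1.05,2.72,0.4,0,0,6.5]
    - [0.45,1.05,2.72,0.4,0,0,6.5]
    - [0.45,1.05,2.72,0.4,0,0,6.5]
    - [0.45,1.05,2.72,0.4,0,0,6.5]
    - [0.45,1.05,2.72,0.4,0,0,6.5]
    - [0.45,1.05,2.72,0.4,0,0,6.5]
    - [0.45,1.05,2.72,0.4,0,0,6.5]
    - [0.45,1.05,2.72,0.4,0,0,6.5]
    - [0.45,1.05,2.72,0.4,0,0,6.5]
    - [0.45,1.05,2.72,0.4,0,0,6.5]
    - [0.45,1.05,2.72,0.4,0,0,6.5]
    - [0.45,0,0,0,0,0,0]
    - [0.45,0,0,0,0,0,0]
    - [0.45,0,0,0,0,0,0]

```text
clock: 38.3
eef_pos: [547.5, -49.5, 216.2]
tool_rot: [-0.389, 1.568, -1.982]
force: [1.1, -0.4, -0.2]
width: 38.7
```

Run:
```python
from meas import *
s=tool(); im=grab('wrist','w33'); grab('scene','s33'); tool()
im=cv2.imread('pics/s33.png'); cv2.imwrite('pics/s33c.png',cv2.resize(im[70:280,170:420],None,fx=2.8,fy=2.8,interpolation=cv2.INTER_CUBIC))
```

```text
t 38.3 p [547.5 -49.5 216.2] r [-0.389  1.568 -1.982] F [ 1.1 -0.4 -0.2] w 38.7
jaw yaw -1.26 down err deg [-0.05 -0.12]
t 38.4 p [547.5 -50.4 216.5] r [-0.152  1.568 -1.746] F [0.2 0.3 0.5] w 38.5
jaw yaw -1.36 down err deg [-0.02 -0.14]
```

View pics/w33.png

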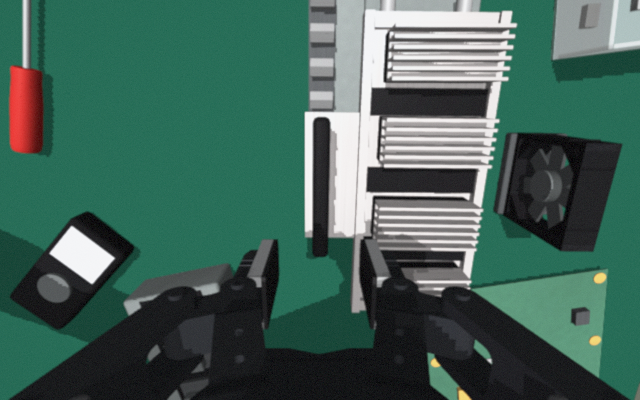

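View pics/s33c.png

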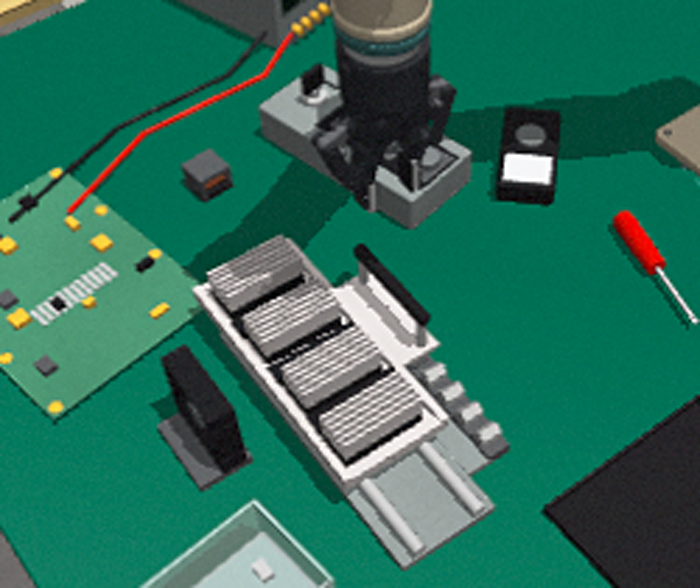

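Request:
arm_command:
  series:
    - [0.45,0.1,0,-2,0,0,0]
    - [0.45,0.05,0,-3,0,0,0]
    - [0.45,0,0,-3,0,0,0]
    - [0.45,0,0,-2.5,0,0,0]
    - [0.45,0,0,-2,0,0,0]
    - [0.45,0,0,-1,0,0,0]
    - [0.45,0,0,-0.5,0,0,0]
    - [0.45,0,0,0,0,0,0]
    - [0.45,0,0,0,0,0,0]
    - [0,0,0,0,0,0,0]
    - [0,0,0,0,0,0,0]
    - [0,0,0,0,0,0,0]
    - [0,0,0,0,0,0,0]
    - [0,0,0,0,0,0,0]

```text
clock: 39.57
eef_pos: [549.0, -49.0, 78.6]
tool_rot: [0.193, 1.569, -1.4]
force: [-3.6, 0.5, 5.8]
width: 12.6
```

Request:
arm_command:
  series:
    - [0,0,0,1,0,0,0]
    - [0,0,0,1,0,0,0]
    - [0,0,0,0.4,0,0,0]
    - [0,0,0,0,0,0,0]
    - [0,0,0,0,0,0,0]
    - [0,0,0,0,0,0,0]

```text
clock: 40.07
eef_pos: [549.0, -49.0, 100.9]
tool_rot: [-0.137, 1.569, -1.729]
force: [-2.3, -0.3, -6.8]
width: 12.6
```

Request:
arm_command:
  series:
    - [0,0.01,0.5,0,0,0,0]
    - [0,0.02,1,0,0,0,0]
    - [0,0.035,1.5,0,0,0,0]
    - [0,0.035,1.5,0,0,0,0]
    - [0,0.035,1.5,0,0,0,0]
    - [0,0.035,1.5,0,0,0,0]
    - [0,0.035,1.5,0,0,0,0]
    - [0,0.035,1.5,0,0,0,0]
    - [0,0.035,1.5,0,0,0,0]
    - [0,0.035,1.5,0,0,0,0]
    - [0,0.02,1,0,0,0,0]
    - [0,0.01,0.5,0,0,0,0]
    - [0,0,0,0,0,0,0]
    - [0,0,0,0,0,0,0]
    - [0,0,0,0,0,0,0]

```text
clock: 41.32
eef_pos: [553.9, 101.0, 101.4]
tool_rot: [1.015, 1.568, -0.577]
force: [0.4, -2.0, -6.5]
width: 12.8
```

Run:
```python
from meas import *
s=tool(); im=grab('wrist','w34')
```

```text
t 41.32 p [553.9 101.  101.4] r [ 1.015  1.568 -0.577] F [ 0.4 -2.  -6.5] w 12.8
jaw yaw -1.21 down err deg [ 0.14 -0.09]
```

View pics/w34.png

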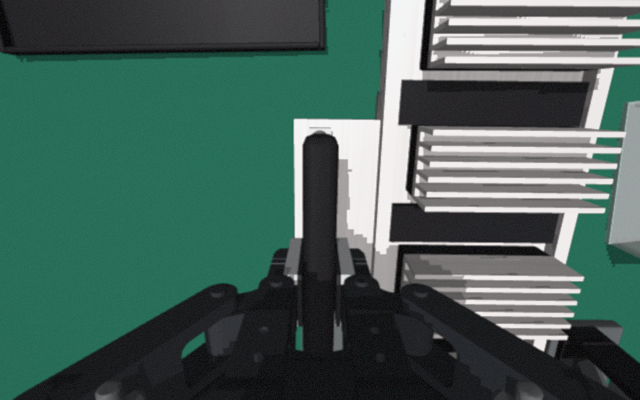

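Request:
arm_command:
  series:
    - [0,0,0,-1,0,0,0]
    - [0,0,0,-1,0,0,0]
    - [0,0,0,-0.4,0,0,0]
    - [0,0,0,0,0,0,0]
    - [0,0,0,0,0,0,0]
    - [0.45,0,0,0,0,0,0]
    - [0.45,0,0,0,0,0,0]
    - [0.45,0,0,0,0,0,0]
    - [0.45,0,0,2,0,0,0]
    - [0.45,0,0,3,0,0,0]
    - [0.45,0,0,3,0,0,0]
    - [0.45,0,0,3,0,0,0]
    - [0.45,0,0,3,0,0,0]
    - [0.45,0,0,0,0,0,0]
    - [0.45,0,0,0,0,0,0]

```text
clock: 42.62
eef_pos: [554.7, 102.0, 219.0]
tool_rot: [1.55, 1.565, -0.04]
force: [0.1, 0.4, 0.2]
width: 38.6
```

Run:
```python
from meas import *
s=tool(); im=grab('wrist','w35'); grab('scene','s35'); 
im=cv2.imread('pics/s35.png'); cv2.imwrite('pics/s35c.png',cv2.resize(im[180:300,190:380],None,fx=4.2,fy=4.2,interpolation=cv2.INTER_CUBIC))
```

```text
t 42.62 p [554.7 102.  219. ] r [ 1.55   1.565 -0.04 ] F [0.1 0.4 0.2] w 38.6
jaw yaw -1.15 down err deg [ 0.35 -0.01]
```

View pics/s35c.png

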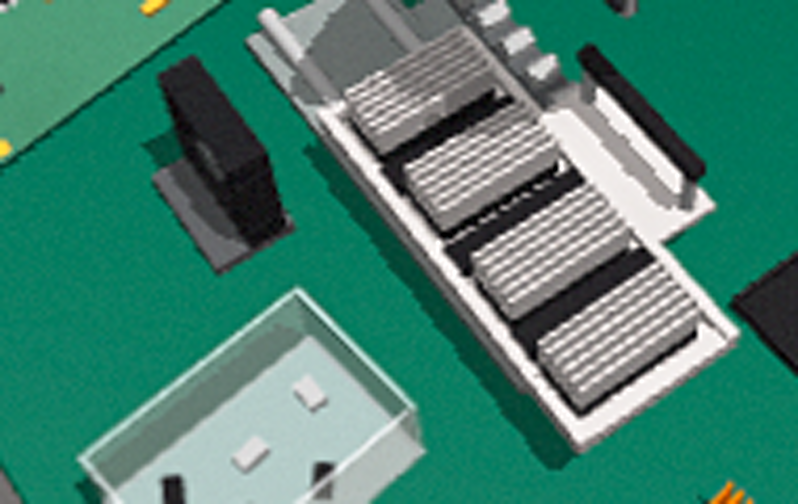

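View pics/w35.png

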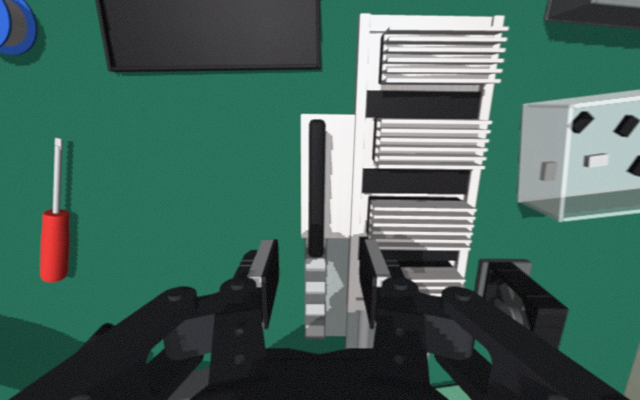

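Request:
arm_command:
  series:
    - [0.65,0.75,0.78,-0.37,0,0,6.92]
    - [0.65,0.75,0.78,-0.37,0,0,6.92]
    - [0.65,0.75,0.78,-0.37,0,0,6.92]
    - [0.65,0.75,0.78,-0.37,0,0,6.92]
    - [0.65,0.75,0.78,-0.37,0,0,6.92]
    - [0.65,0.75,0.78,-0.37,0,0,6.92]
    - [0.65,0.75,0.78,-0.37,0,0,6.92]
    - [0.65,0.75,0.78,-0.37,0,0,6.92]
    - [0.65,0.75,0.78,-0.37,0,0,6.92]
    - [0.65,0.75,0.78,-0.37,0,0,6.92]
    - [0.65,0.75,0.78,-0.37,0,0,6.92]
    - [0.65,0.75,0.78,-0.37,0,0,6.92]
    - [0.65,0.75,0.78,-0.37,0,0,6.92]
    - [0.65,0,0,0,0,0,0]
    - [0.65,0,0,0,0,0,0]
    - [0.65,0,0,0,0,0,0]

```text
clock: 44.05
eef_pos: [649.9, 201.9, 168.1]
tool_rot: [2.522, 1.57, 2.498]
force: [-0.4, -0.0, -0.4]
width: 55.7
```

Run:
```python
from meas import *
s=tool(); im=grab('wrist','w36'); s=tool()
```

```text
t 44.05 p [649.9 201.9 168.1] r [2.522 1.57  2.498] F [-0.4 -0.  -0.4] w 55.7
jaw yaw 88.61 down err deg [-0.04  0.03]
t 44.1 p [650.2 201.8 168.6] r [1.107 1.57  1.083] F [0.1 0.3 1.1] w 55.8
jaw yaw 88.62 down err deg [0.01 0.03]
```

View pics/w36.png

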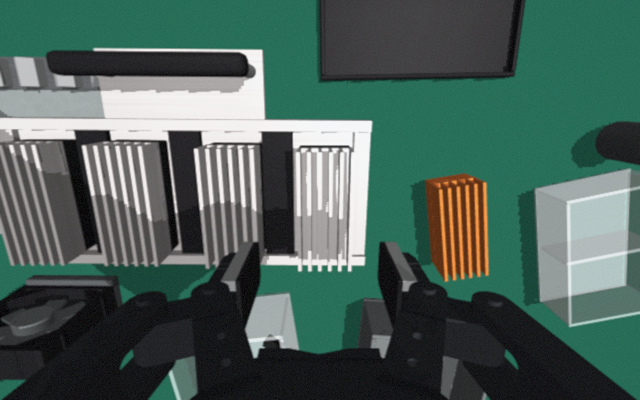

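Run:
```python
from meas import *
s=tool()
for p in [(300,149),(348,149),(296,268),(352,270)]: print(pix2world('wrist',*p,90,s).round(1))
for p in [(197,145),(260,145)]: print('m2',pix2world('wrist',*p,90,s).round(1))
print('out rim far corners',[pix2world('wrist',*p,12,s).round(1) for p in [(321,80),(514,74)]])
```

```text
t 44.1 p [650.2 201.8 168.6] r [1.107 1.57  1.083] F [0.1 0.3 1.1] w 55.8
jaw yaw 88.62 down err deg [0.01 0.03]
[609.  189.9  90. ]
[609.7 222.7  90. ]
[699.2 183.3  90. ]
[702.  225.8  90. ]
m2 [604.5 120.   90. ]
m2 [605.6 162.8  90. ]
out rim far corners [array([560.3, 205.9,  12. ]), array([559.5, 373. ,  12. ])]
```

Request:
arm_command:
  series:
    - [0.65,0.2,0.15,-2,0,0,0]
    - [0.65,0.15,0.15,-2,0,0,0]
    - [0.65,0,0,-2,0,0,0]
    - [0.65,0,0,-2,0,0,0]
    - [0.65,0,0,-1.5,0,0,0]
    - [0.65,0,0,-0.8,0,0,0]
    - [0.65,0,0,-0.4,0,0,0]
    - [0.65,0,0,0,0,0,0]
    - [0.65,0,0,0,0,0,0]

```text
clock: 44.85
eef_pos: [654.9, 205.8, 63.1]
tool_rot: [0.647, 1.567, 0.625]
force: [-0.0, -0.7, 0.0]
width: 55.4
```

Run:
```python
from meas import *
s=tool(); im=grab('wrist','w37')
```

```text
t 44.85 p [654.9 205.8  63.1] r [0.647 1.567 0.625] F [-0.  -0.7  0. ] w 55.4
jaw yaw 88.75 down err deg [0.16 0.12]
```

View pics/w37.png

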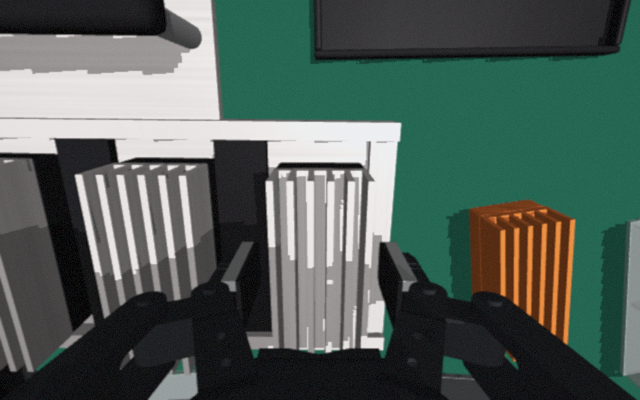

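Request:
arm_command:
  series:
    - [0,0,0,0,0,0,0]
    - [0,0,0,0,0,0,0]
    - [0,0,0,0,0,0,0]
    - [0,0,0,0,0,0,0]
    - [0,0,0,1,0,0,0]
    - [0,0,0,2,0,0,0]
    - [0,0,0,2,0,0,0]
    - [0,-1,0.8,2,0,0,0]
    - [0,-2.0,1.6,0,0,0,0.1]
    - [0,-2.0,1.6,0,0,0,0.1]
    - [0,-2.0,1.6,0,0,0,0.1]
    - [0,-2.0,1.6,0,0,0,0.1]
    - [0,-2.0,1.6,-1,0,0,0.1]
    - [0,-2.0,1.6,-2,0,0,0.1]
    - [0,-2.0,1.6,-2,0,0,0.1]
    - [0,0,0,-2,0,0,0]
    - [0,0,0,0,0,0,0]
    - [0,0,0,0,0,0,0]
    - [0,0,0,0,0,0,0]

```text
clock: 46.48
eef_pos: [505.7, 324.9, 63.1]
tool_rot: [0.457, 1.567, 0.446]
force: [-0.1, -0.2, -2.5]
width: 38.9
```

Run:
```python
from meas import *
s=tool(); im=grab('wrist','w38')
```

```text
t 46.48 p [505.7 324.9  63.1] r [0.457 1.567 0.446] F [-0.1 -0.2 -2.5] w 38.9
jaw yaw 89.38 down err deg [0.17 0.08]
```

View pics/w38.png

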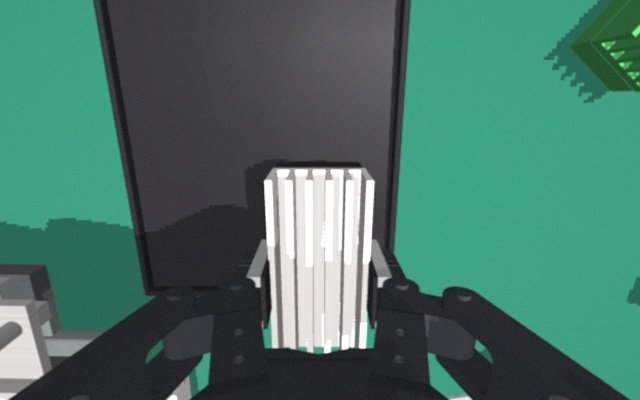

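Run:
```python
from meas import *
s=tool()
for p in [(147,293),(403,100),(393,240)]: print(pix2world('wrist',*p,12,s).round(1))
r=[pix2world('wrist',320,v,63-13+40,s) for v in (170,176)]; print(np.round(r,1))
```

```text
t 46.53 p [506.1 325.1  63.4] r [0.533 1.566 0.522] F [ 1.2  0.5 -3.5] w 38.9
jaw yaw 89.35 down err deg [0.21 0.12]
[558.6 207.1  12. ]
[433.9 374.4  12. ]
[521.2 373.3  12. ]
[[457.9 326.1  90. ]
 [460.2 326.   90. ]]
```

Request:
arm_command:
  series:
    - [0,-0.15,0.1,-1.5,0,0,0]
    - [0,0,0,-1.5,0,0,0]
    - [0,0,0,-1,0,0,0]
    - [0,0,0,-0.6,0,0,0]
    - [0,0,0,0,0,0,0]
    - [0,0,0,0,0,0,0]
    - [0.65,0,0,0,0,0,0]
    - [0.65,0,0,0,0,0,0]
    - [0.65,0,0,0,0,0,0]
    - [0.65,0,0,0,0,0,0]

```text
clock: 47.37
eef_pos: [503.1, 326.8, 16.5]
tool_rot: [0.801, 1.568, 0.792]
force: [-0.1, 0.3, -0.7]
width: 55.2
```

Run:
```python
from meas import *
s=tool(); im=grab('wrist','w39')
```

```text
t 47.37 p [503.1 326.8  16.5] r [0.801 1.568 0.792] F [-0.1  0.3 -0.7] w 55.2
jaw yaw 89.46 down err deg [0.12 0.12]
```

View pics/w39.png

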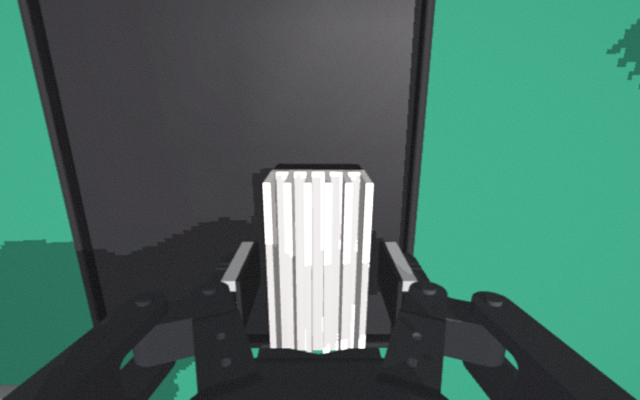

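Request:
arm_command:
  series:
    - [0.65,0,0,1.5,0,0,0]
    - [0.65,0,0,3,0,0,0]
    - [0.65,0,0,3.5,0,0,0]
    - [0.65,0,0,3.5,0,0,0]
    - [0.65,1.84,-2.4,3.5,0,0,-0.1]
    - [0.65,1.84,-2.4,0,0,0,-0.1]
    - [0.65,1.84,-2.4,0,0,0,-0.1]
    - [0.65,1.84,-2.4,0,0,0,-0.1]
    - [0.65,1.84,-2.4,0,0,0,-0.1]
    - [0.65,1.84,-2.4,0,0,0,-0.1]
    - [0.65,1.84,-2.4,0,0,0,-0.1]
    - [0.65,1.84,-2.4,0,0,0,0]
    - [0.65,0,0,0,0,0,0]
    - [0.65,0,0,0,0,0,0]
    - [0.65,0,0,0,0,0,0]

```text
clock: 48.67
eef_pos: [647.7, 137.5, 162.5]
tool_rot: [1.284, 1.568, 1.262]
force: [0.5, 0.8, -0.5]
width: 55.7
```

Run:
```python
from meas import *
s=tool(); im=grab('wrist','w40'); tool()
```

```text
t 48.67 p [647.7 137.5 162.5] r [1.284 1.568 1.262] F [ 0.5  0.8 -0.5] w 55.7
jaw yaw 88.77 down err deg [0.04 0.14]
t 48.72 p [647.4 138.4 162.8] r [1.274 1.568 1.254] F [-0.6  0.2 -0.2] w 55.7
jaw yaw 88.86 down err deg [0.05 0.15]
```

View pics/w40.png

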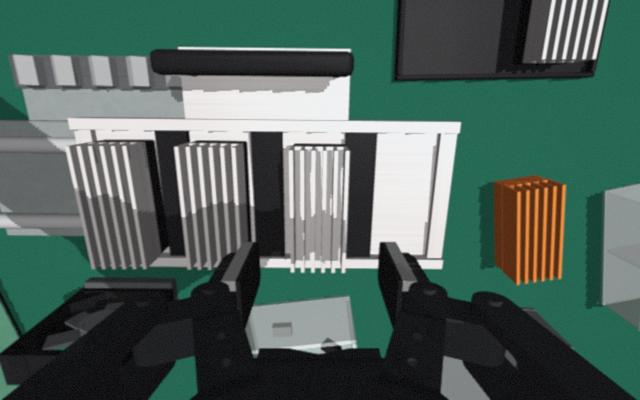

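Request:
arm_command:
  series:
    - [0.65,0,0,0,0,0,0]
    - [0.65,0,0,0,0,0,0]

```text
clock: 48.88
eef_pos: [647.6, 138.5, 163.0]
tool_rot: [0.966, 1.568, 0.947]
force: [-0.9, 0.3, -0.5]
width: 55.7
```

Run:
```python
from meas import *
s=tool(); im=grab('wrist','w41'); tool(); print(np.round(s['qd'],3))
cv2.imwrite('pics/w41c.png',im[100:300,50:470])
```

```text
t 48.88 p [647.6 138.5 163. ] r [0.966 1.568 0.947] F [-0.9  0.3 -0.5] w 55.7
jaw yaw 88.9 down err deg [0.08 0.12]
t 48.93 p [647.7 138.2 163. ] r [0.877 1.568 0.857] F [ 0.  -0.1 -0.2] w 55.4
jaw yaw 88.88 down err deg [0.09 0.1 ]
[ 0.003 -0.     0.004 -0.002  0.    -0.001  0.002]
```

View pics/w41c.png

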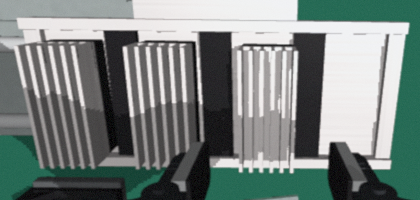

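Request:
arm_command:
  series:
    - [0.65,0.15,-0.1,-2,0,0,0]
    - [0.65,0.1,-0.05,-2,0,0,0]
    - [0.65,0,0,-2,0,0,0]
    - [0.65,0,0,-2,0,0,0]
    - [0.65,0,0,-1.1,0,0,0]
    - [0.65,0,0,0,0,0,0]
    - [0.65,0,0,0,0,0,0]

```text
clock: 49.52
eef_pos: [650.5, 135.9, 71.8]
tool_rot: [1.015, 1.569, 0.994]
force: [-0.0, 0.4, 0.5]
width: 55.3
```

Run:
```python
from meas import *
s=tool(); im=grab('wrist','w42')
```

```text
t 49.52 p [650.5 135.9  71.8] r [1.015 1.569 0.994] F [-0.   0.4  0.5] w 55.3
jaw yaw 88.8 down err deg [0.06 0.09]
```

View pics/w42.png

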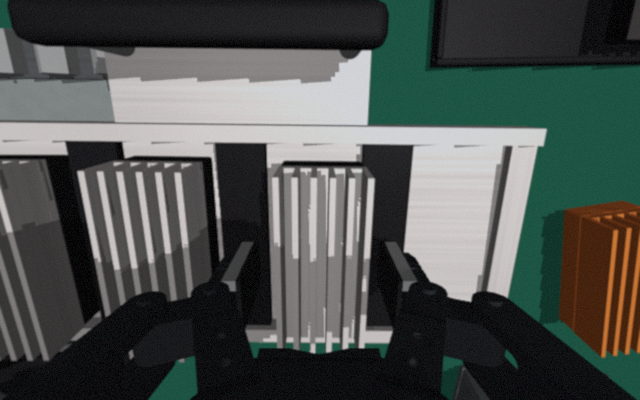

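Request:
arm_command:
  series:
    - [0.65,0,0,-0.8,0,0,0]
    - [0.65,0,0,0,0,0,0]
    - [0,0,0,0,0,0,0]
    - [0,0,0,0,0,0,0]
    - [0,0,0,0,0,0,0]
    - [0,0,0,0,0,0,0]
    - [0,0,0,1,0,0,0]
    - [0,0,0,2,0,0,0]
    - [0,0,0,2,0,0,0]
    - [0,0,0.5,2,0,0,0]
    - [0,-1.85,1.4,0,0,0,0.1]
    - [0,-1.85,1.4,0,0,0,0.1]
    - [0,-1.85,1.4,0,0,0,0.1]
    - [0,-1.85,1.4,0,0,0,0.1]
    - [0,-1.85,1.4,0,0,0,0.1]
    - [0,-1.85,1.4,0,0,0,0.1]
    - [0,-1.85,1.4,-1,0,0,0.1]
    - [0,-1.85,1.4,-2,0,0,0]
    - [0,0,0,-2,0,0,0]
    - [0,0,0,-2,0,0,0]

```text
clock: 51.23
eef_pos: [501.3, 253.9, 63.8]
tool_rot: [0.982, 1.568, 0.976]
force: [1.1, 0.9, -3.0]
width: 38.9
```

Request:
arm_command:
  series:
    - [0,0,0,0,0,0,0]
    - [0,0,0,0,0,0,0]
    - [0,0,0,0,0,0,0]

```text
clock: 51.48
eef_pos: [503.4, 252.6, 64.7]
tool_rot: [0.692, 1.568, 0.682]
force: [0.6, -0.1, -2.0]
width: 39.1
```

Run:
```python
from meas import *
s=tool(); im=grab('wrist','w43')
```

```text
t 51.48 p [503.4 252.6  64.7] r [0.692 1.568 0.682] F [ 0.6 -0.1 -2. ] w 39.1
jaw yaw 89.43 down err deg [0.15 0.12]
```

View pics/w43.png

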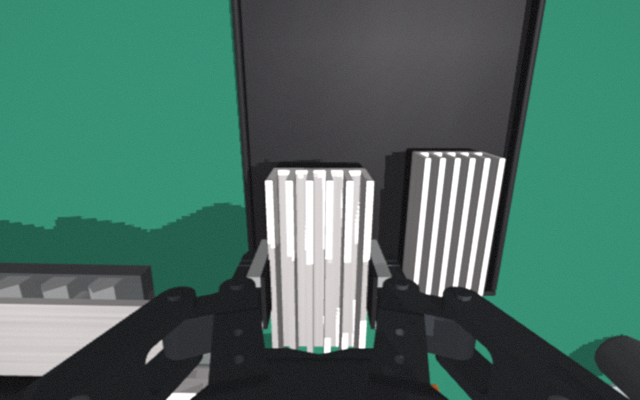

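Request:
arm_command:
  series:
    - [0,-0.1,0,-1.5,0,0,0]
    - [0,0,0,-1.5,0,0,0]
    - [0,0,0,-1,0,0,0]
    - [0,0,0,-0.65,0,0,0]
    - [0,0,0,0,0,0,0]
    - [0,0,0,0,0,0,0]
    - [0.62,0,0,0,0,0,0]
    - [0.62,0,0,0,0,0,0]
    - [0.62,0,0,0,0,0,0]
    - [0.62,0,0,0,0,0,0]

```text
clock: 52.37
eef_pos: [502.0, 252.6, 17.5]
tool_rot: [0.742, 1.568, 0.733]
force: [-0.3, -0.3, -0.3]
width: 52.9
```

Run:
```python
from meas import *
s=tool(); im=grab('wrist','w44')
```

```text
t 52.37 p [502.  252.6  17.5] r [0.742 1.568 0.733] F [-0.3 -0.3 -0.3] w 52.9
jaw yaw 89.46 down err deg [0.12 0.11]
```

View pics/w44.png

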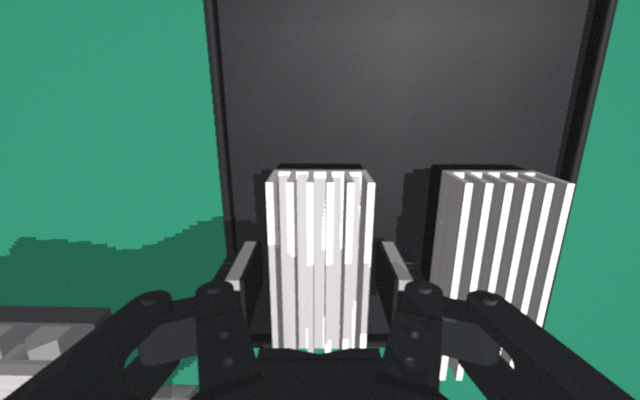

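Request:
arm_command:
  series:
    - [0.62,0,0,1.5,0,0,0]
    - [0.62,0,0,3,0,0,0]
    - [0.65,0,0,3.5,0,0,0]
    - [0.65,0,0,3.5,0,0,0]
    - [0.65,1.75,-2.4,3.5,0,1.75,-0.1]
    - [0.65,1.75,-2.4,0,0,1.75,-0.1]
    - [0.65,1.75,-2.4,0,0,1.75,-0.1]
    - [0.65,1.75,-2.4,0,0,1.75,-0.1]
    - [0.65,1.75,-2.4,0,0,1.75,-0.1]
    - [0.65,1.75,-2.4,0,0,1.75,-0.1]
    - [0.65,1.75,-2.4,0,0,1.75,-0.1]
    - [0.65,1.75,-2.4,0,0,1.75,0]
    - [0.65,0,0,0,0,0,0]
    - [0.65,0,0,0,0,0,0]
    - [0.65,0,0,0,0,0,0]
    - [0.65,0,0,0,0,0,0]
    - [0.65,0,0,0,0,0,0]

```text
clock: 53.83
eef_pos: [639.4, 64.2, 164.5]
tool_rot: [-3.134, 1.328, 3.13]
force: [-0.2, 0.9, -0.4]
width: 55.8
```

Run:
```python
from meas import *
s=tool(); im=grab('wrist','w45'); tool()
```

```text
t 53.83 p [639.4  64.2 164.5] r [-3.134  1.328  3.13 ] F [-0.2  0.9 -0.4] w 55.8
jaw yaw 88.91 down err deg [-13.78   0.16]
t 53.88 p [639.5  64.  164.5] r [-3.133  1.328  3.131] F [-0.2  0.1  0.5] w 55.8
jaw yaw 88.9 down err deg [-13.76   0.15]
```

View pics/w45.png

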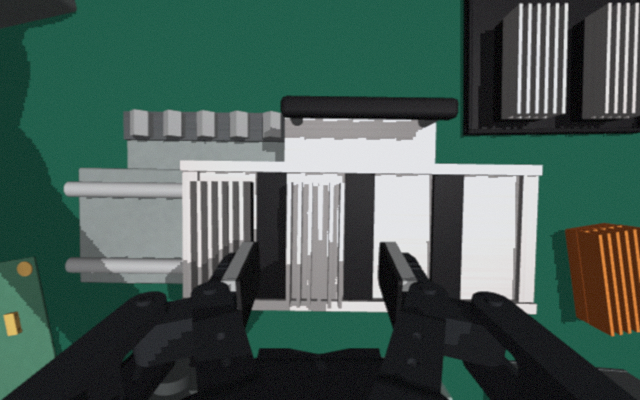

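Run:
```python
from meas import *
s=tool()
for p in [(287,180),(343,180),(287,307),(343,307)]: print(pix2world('wrist',*p,90,s).round(1))
for p in [(192,182),(248,182)]: print('m4',pix2world('wrist',*p,90,s).round(1))
```

```text
t 53.88 p [639.5  64.  164.5] r [-3.133  1.328  3.131] F [-0.2  0.1  0.5] w 55.8
jaw yaw 88.9 down err deg [-13.76   0.15]
[601.2  42.   90. ]
[601.9  81.7  90. ]
[692.6  39.8  90. ]
[693.3  80.2  90. ]
m4 [601.3 -25.5  90. ]
m4 [602.   14.3  90. ]
```

Request:
arm_command:
  series:
    - [0.65,0.1,-0.15,-2,0,0,0]
    - [0.65,0.1,-0.13,-2,0,0,0]
    - [0.65,0,0,-2,0,0,0]
    - [0.65,0,0,-2,0,0,0]
    - [0.65,0,0,-1,0,0,0]
    - [0.65,0,0,0,0,0,0]
    - [0.65,0,0,0,0,0,0]

```text
clock: 54.47
eef_pos: [641.9, 60.4, 74.3]
tool_rot: [-3.132, 1.328, 3.13]
force: [0.2, -0.5, -0.1]
width: 55.6
```

Run:
```python
from meas import *
s=tool(); im=grab('wrist','w46'); tool()
```

```text
t 54.47 p [641.9  60.4  74.3] r [-3.132  1.328  3.13 ] F [ 0.2 -0.5 -0.1] w 55.6
jaw yaw 88.8 down err deg [-13.79   0.17]
t 54.52 p [642.6  60.5  75.1] r [-3.134  1.329  3.128] F [-0.3 -0.6  0.4] w 55.4
jaw yaw 88.79 down err deg [-13.7    0.18]
```

View pics/w46.png

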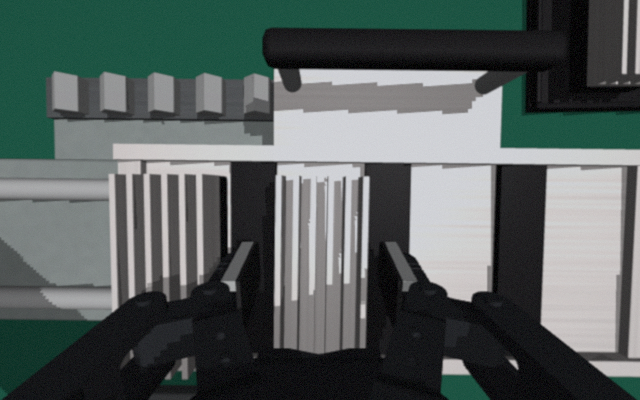

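Request:
arm_command:
  series:
    - [0.65,0,0,-0.8,0,0,0]
    - [0.65,0,0,-0.4,0,0,0]
    - [0.65,0,0,0,0,0,0]
    - [0,0,0,0,0,0,0]
    - [0,0,0,0,0,0,0]
    - [0,0,0,0,0,0,0]
    - [0,0,0,0,0,0,0]
    - [0,0,0,0,0,0,0]
    - [0,0,0,1,0,0,0]
    - [0,0,0,2.5,0,0,0]
    - [0,0,0,3,0,0,0]
    - [0,0,0,3.5,0,0,0]

```text
clock: 55.52
eef_pos: [640.4, 59.2, 161.5]
tool_rot: [-3.128, 1.323, 3.134]
force: [0.5, 1.2, -2.0]
width: 39.5
```

Request:
arm_command:
  series:
    - [0,-2.22,2.42,0,0,0,0.07]
    - [0,-2.22,2.42,0,0,0,0.07]
    - [0,-2.22,2.42,0,0,0,0.07]
    - [0,-2.22,2.42,0,0,0,0.07]
    - [0,-2.22,2.42,0,0,0,0.07]
    - [0,-2.22,2.42,0,0,0,0.07]
    - [0,-2.22,2.42,0,0,0,0.07]
    - [0,-2.22,2.42,0,0,0,0.07]
    - [0,-2.22,2.42,-1,0,0,0.07]
    - [0,-2.22,2.42,-2,0,0,0]
    - [0,-2.2,2.42,-2,0,0,0]
    - [0,0,0,-2,0,0,0]
    - [0,0,0,-1.5,0,0,0]
    - [0,0,0,0,0,0,0]
    - [0,0,0,0,0,0,0]
    - [0,0,0,0,0,0,0]

```text
clock: 56.85
eef_pos: [398.7, 326.1, 77.8]
tool_rot: [-3.133, 1.329, 3.139]
force: [0.2, -0.3, -2.5]
width: 39.1
```

Run:
```python
from meas import *
s=tool(); im=grab('wrist','w47'); tool()
```

```text
t 56.85 p [398.7 326.1  77.8] r [-3.133  1.329  3.139] F [ 0.2 -0.3 -2.5] w 39.1
jaw yaw 89.35 down err deg [-13.73   0.04]
t 56.9 p [399.  326.2  78.1] r [-3.135  1.329  3.136] F [ 0.4 -0.2 -2.6] w 39.1
jaw yaw 89.34 down err deg [-13.69   0.07]
```

View pics/w47.png

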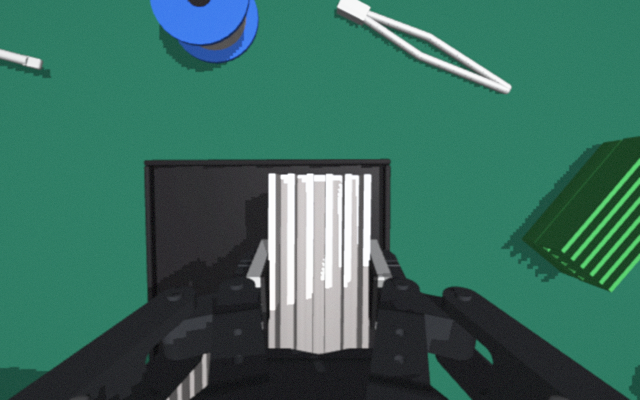

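Run:
```python
from meas import *
s=tool()
print('rim near edge',pix2world('wrist',270,160,12,s).round(1),pix2world('wrist',270,165,12,s).round(1),'mod near top',pix2world('wrist',320,176,78-13+40,s).round(1), 'right rim',pix2world('wrist',389,170,12,s).round(1))
```

```text
t 56.9 p [399.  326.2  78.1] r [-3.135  1.329  3.136] F [ 0.4 -0.2 -2.6] w 39.1
jaw yaw 89.34 down err deg [-13.69   0.07]
rim near edge [347.2 293.4  12. ] [350.6 293.4  12. ] mod near top [360.3 327.2 105. ] right rim [355.  374.4  12. ]
```

Request:
arm_command:
  series:
    - [0,-0.2,0.05,-1.5,0,0,0]
    - [0,0,0,-1.5,0,0,0]
    - [0,0,0,-1.5,0,0,0]
    - [0,0,0,-1,0,0,0]
    - [0,0,0,-0.55,0,0,0]
    - [0,0,0,0,0,0,0]
    - [0,0,0,0,0,0,0]
    - [0.62,0,0,0,0,0,0]
    - [0.62,0,0,0,0,0,0]
    - [0.62,0,0,0,0,0,0]
    - [0.62,0,0,0,0,0,0]

```text
clock: 57.82
eef_pos: [396.3, 326.8, 17.0]
tool_rot: [-3.134, 1.329, 3.139]
force: [-0.8, 0.3, -0.6]
width: 53.1
```

Run:
```python
from meas import *
s=tool(); im=grab('wrist','w48'); tool(); print(np.round(s['qpos'],2))
```

```text
t 57.82 p [396.3 326.8  17. ] r [-3.134  1.329  3.139] F [-0.8  0.3 -0.6] w 53.1
jaw yaw 89.39 down err deg [-13.74   0.04]
t 57.87 p [396.2 326.7  16.9] r [-3.133  1.328  3.14 ] F [-0.3 -0.2 -0.4] w 52.9
jaw yaw 89.4 down err deg [-13.75   0.03]
[-0.33  0.91 -0.51  1.85  0.38  0.68  0.53]
```

View pics/w48.png

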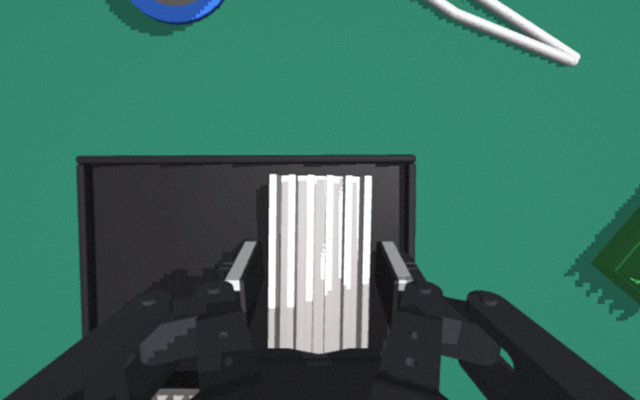

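Request:
arm_command:
  series:
    - [0.62,0,0,1.5,0,0,0]
    - [0.62,0,0,3,0,0,0]
    - [0.65,0,0,3.5,0,0,0]
    - [0.65,0,0,3.5,0,0,0]
    - [0.65,2.2,-3.03,3,0,0,-0.1]
    - [0.65,2.23,-3.03,0,0,0,-0.1]
    - [0.65,2.23,-3.03,0,0,0,-0.1]
    - [0.65,2.23,-3.03,0,0,0,-0.1]
    - [0.65,2.23,-3.03,0,0,0,-0.1]
    - [0.65,2.23,-3.03,0,0,0,-0.1]
    - [0.65,2.23,-3.03,0,0,0,0]
    - [0.65,2.23,-3.03,0,0,0,0]
    - [0.65,2.23,-3.03,0,0,0,0]
    - [0.65,2.23,-3.03,0,0,0,0]
    - [0.65,2.23,-3.03,0,0,0,0]
    - [0.65,0,0,0,0,0,0]
    - [0.65,0,0,0,0,0,0]
    - [0.65,0,0,0,0,0,0]
    - [0.65,0,0,0,0,0,0]
    - [0.65,0,0,0,0,0,0]

```text
clock: 59.53
eef_pos: [637.5, -0.8, 157.9]
tool_rot: [-3.135, 1.328, 3.13]
force: [0.0, 0.2, 0.4]
width: 55.4
```

Run:
```python
from meas import *
s=tool(); im=grab('wrist','w49'); tool()
```

```text
t 59.53 p [637.5  -0.8 157.9] r [-3.135  1.328  3.13 ] F [0.  0.2 0.4] w 55.4
jaw yaw 88.97 down err deg [-13.79   0.17]
t 59.58 p [637.7  -1.1 158. ] r [-3.134  1.328  3.131] F [-1.  -0.2 -0.5] w 55.5
jaw yaw 88.94 down err deg [-13.78   0.15]
```

View pics/w49.png

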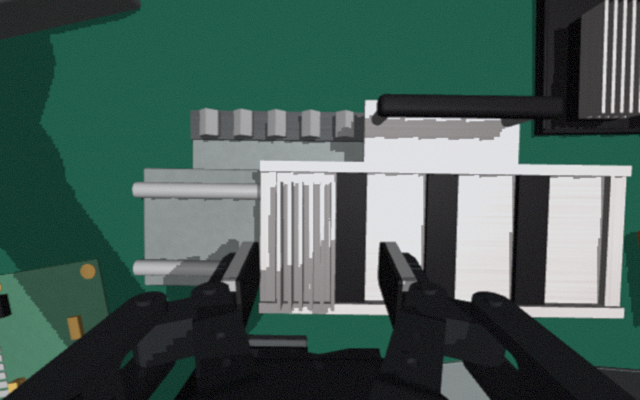

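Run:
```python
from meas import *
s=tool()
im=cv2.imread('pics/w49.png'); cv2.imwrite('pics/w49c.png',cv2.resize(im[150:320,240:370],None,fx=3.5,fy=3.5,interpolation=cv2.INTER_CUBIC))
for p in [(275,182),(332,182),(277,308),(332,308)]: print(pix2world('wrist',*p,90,s).round(1))
```

```text
t 59.58 p [637.7  -1.1 158. ] r [-3.134  1.328  3.131] F [-1.  -0.2 -0.5] w 55.5
jaw yaw 88.94 down err deg [-13.78   0.15]
[600.6 -30.8  90. ]
[601.4   8.5  90. ]
[688.8 -31.5  90. ]
[689.5   7.   90. ]
```

View pics/w49c.png

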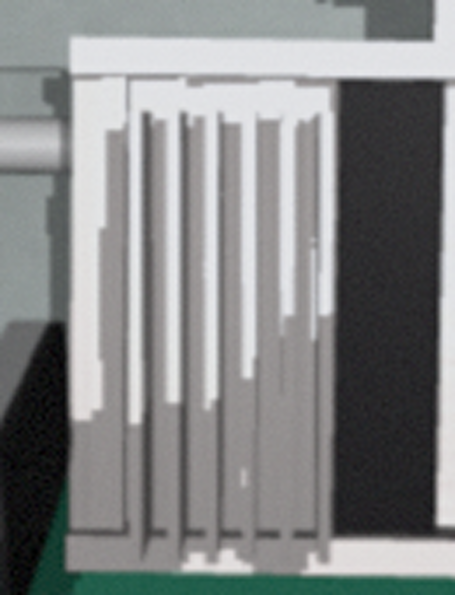

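Request:
arm_command:
  series:
    - [0.65,0.15,-0.45,-1,0,0,0]
    - [0.65,0.15,-0.4,-1.5,0,0,0]
    - [0.65,0,0,-2,0,0,0]
    - [0.65,0,0,-2,0,0,0]
    - [0.65,0,0,-1.8,0,0,0]
    - [0.65,0,0,0,0,0,0]
    - [0.65,0,0,0,0,0,0]

```text
clock: 60.17
eef_pos: [639.9, -11.8, 72.7]
tool_rot: [-3.13, 1.324, 3.132]
force: [0.4, 0.4, -0.1]
width: 55.5
```

Run:
```python
from meas import *
s=tool(); im=grab('wrist','w50'); tool()
```

```text
t 60.17 p [639.9 -11.8  72.7] r [-3.13   1.324  3.132] F [ 0.4  0.4 -0.1] w 55.5
jaw yaw 88.8 down err deg [-13.97   0.13]
t 60.22 p [641.  -11.4  74.1] r [-3.132  1.327  3.13 ] F [0.7 0.2 0.1] w 55.2
jaw yaw 88.79 down err deg [-13.82   0.16]
```

View pics/w50.png

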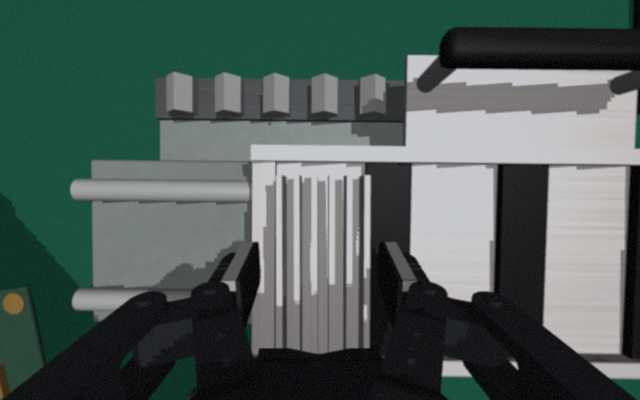

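Request:
arm_command:
  series:
    - [0.65,0,0.1,-0.7,0,0,0]
    - [0.65,0,0,-0.4,0,0,0]
    - [0.65,0,0,0,0,0,0]
    - [0,0,0,0,0,0,0]
    - [0,0,0,0,0,0,0]
    - [0,0,0,0,0,0,0]
    - [0,0,0,0,0,0,0]
    - [0,0,0,0,0,0,0]
    - [0,0,0,1,0,0,0]
    - [0,0,0,2.5,0,0,0]
    - [0,0,0,3,0,0,0]
    - [0,0,0,3.5,0,0,0]

```text
clock: 61.22
eef_pos: [639.6, -10.6, 163.4]
tool_rot: [-3.13, 1.324, 3.132]
force: [0.9, 0.8, -1.5]
width: 39.3
```

Request:
arm_command:
  series:
    - [0,-2.22,2.4,0,0,0,0.07]
    - [0,-2.22,2.4,0,0,0,0.07]
    - [0,-2.22,2.4,0,0,0,0.07]
    - [0,-2.22,2.4,0,0,0,0.07]
    - [0,-2.22,2.4,0,0,0,0.07]
    - [0,-2.22,2.4,0,0,0,0.07]
    - [0,-2.22,2.4,0,0,0,0.07]
    - [0,-2.22,2.4,0,0,0,0.07]
    - [0,-2.22,2.4,-1,0,0,0.07]
    - [0,-2.22,2.4,-2,0,0,0]
    - [0,-2.2,2.3,-2,0,0,0]
    - [0,0,0,-2,0,0,0]
    - [0,0,0,-1,0,0,0]
    - [0,0,0,0,0,0,0]
    - [0,0,0,0,0,0,0]
    - [0,0,0,0,0,0,0]

```text
clock: 62.55
eef_pos: [398.6, 252.3, 84.3]
tool_rot: [-3.132, 1.33, 3.139]
force: [0.3, -0.1, -1.1]
width: 38.6
```

Run:
```python
from meas import *
s=tool(); im=grab('wrist','w51'); s=tool()
print('mod near top',pix2world('wrist',320,176,s['eef_pos'][2]-13+40,s).round(1))
```

```text
t 62.55 p [398.6 252.3  84.3] r [-3.132  1.33   3.139] F [ 0.3 -0.1 -1.1] w 38.6
jaw yaw 89.3 down err deg [-13.69   0.04]
t 62.6 p [398.6 252.4  84.5] r [-3.134  1.33   3.137] F [-0.2  0.1 -1.9] w 39.2
jaw yaw 89.31 down err deg [-13.67   0.06]
mod near top [360.  253.4 111.5]
```

View pics/w51.png

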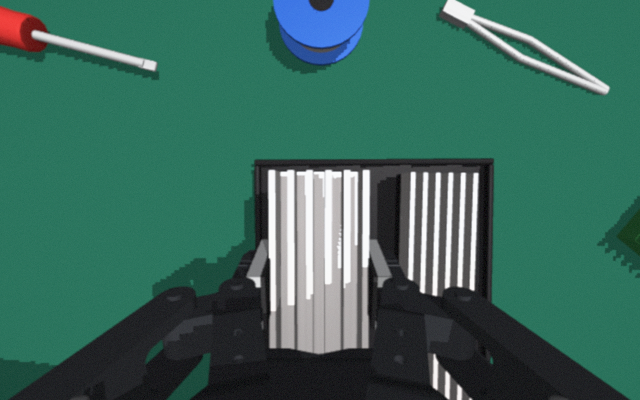

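Request:
arm_command:
  series:
    - [0,0,0,-1.5,0,0,0]
    - [0,0,0,-1.5,0,0,0]
    - [0,0,0,-1.5,0,0,0]
    - [0,0,0,-1,0,0,0]
    - [0,0,0,-0.8,0,0,0]
    - [0,0,0,-0.4,0,0,0]
    - [0,0,0,0,0,0,0]
    - [0,0,0,0,0,0,0]

```text
clock: 63.27
eef_pos: [397.7, 252.4, 18.1]
tool_rot: [-3.128, 1.329, -3.139]
force: [0.1, -2.9, 8.9]
width: 39.1
```

Run:
```python
from meas import *
s=tool(); im=grab('wrist','w52'); s=tool()
```

```text
t 63.27 p [397.7 252.4  18.1] r [-3.128  1.329 -3.139] F [ 0.1 -2.9  8.9] w 39.1
jaw yaw 89.4 down err deg [-13.73  -0.03]
t 63.32 p [397.7 252.4  18.1] r [-3.128  1.329 -3.139] F [-1.1 -2.6  8.1] w 39.1
jaw yaw 89.4 down err deg [-13.72  -0.03]
```

View pics/w52.png

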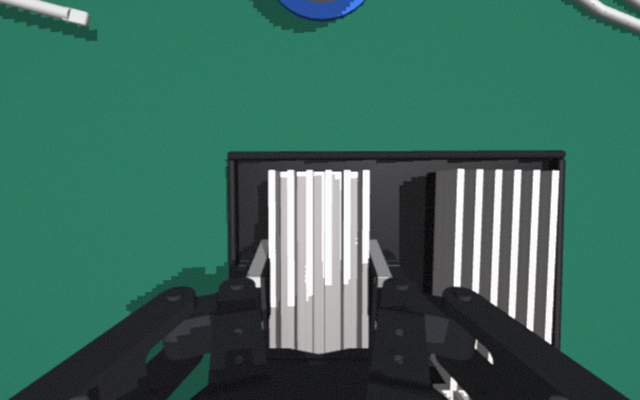

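Request:
arm_command:
  series:
    - [0.62,0,0,0,0,0,0]
    - [0.62,0,0,0,0,0,0]
    - [0.62,0,0,0,0,0,0]
    - [0.62,0,0,1,0,0,0]
    - [0.62,0,0,2.5,0,0,0]
    - [0.62,0,0,3.5,0,0,0]
    - [0.62,0,0,3.5,0,0,0]
    - [0.62,0,0,3.5,0,0,0]
    - [0.62,2,1,3.5,0,-4,0]
    - [0.62,2,1,3.5,0,-5,0]
    - [0.62,0,1,3,0,-5,0]
    - [0.62,0,0,0,0,0,0]
    - [0.62,0,0,0,0,0,0]
    - [0.62,0,0,0,0,0,0]

```text
clock: 64.48
eef_pos: [436.7, 281.9, 256.6]
tool_rot: [-0.965, 1.569, -0.975]
force: [0.0, 0.1, 0.5]
width: 53.1
```

Run:
```python
from meas import *
s=tool(); im=grab('wrist','w53'); grab('scene','s53')
```

```text
t 64.48 p [436.7 281.9 256.6] r [-0.965  1.569 -0.975] F [0.  0.1 0.5] w 53.1
jaw yaw 89.42 down err deg [ 0.05 -0.08]
```

View pics/w53.png

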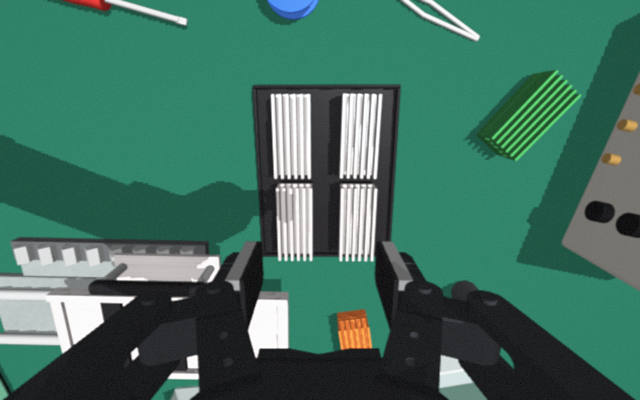

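View pics/s53.png

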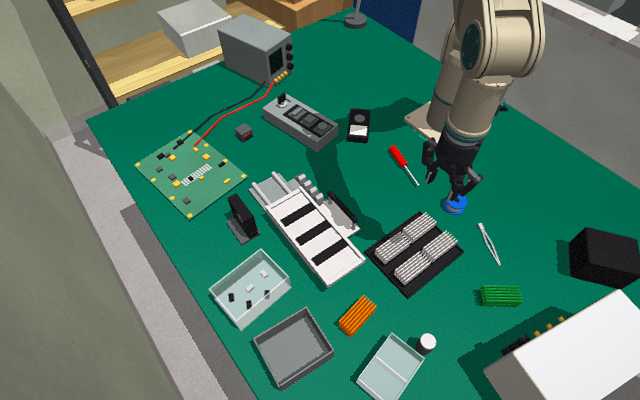

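Run:
```python
from meas import *
s=tool()
im=cv2.imread('pics/w53.png'); cv2.imwrite('pics/w53c.png',cv2.resize(im[75:275,240:410],None,fx=3,fy=3,interpolation=cv2.INTER_CUBIC))
for n,pts in {'m3':[(342,94),(382,94),(378,180),(340,180)],'m4':[(271,94),(310,94),(312,180),(275,180)],'m1':[(340,184),(377,184),(374,261),(339,261)],'m2':[(276,184),(313,184),(313,261),(277,261)]}.items(): poly(n,pts,44,cam='wrist',sc=1,off=(0,0),s=s)
P=poly('rim',[(253,86),(399,85),(391,256),(265,256)],12,cam='wrist',sc=1,off=(0,0),s=s)
im=cv2.imread('pics/s53.png'); cv2.imwrite('pics/s53c.png',cv2.resize(im[195:310,355:475],None,fx=5,fy=5,interpolation=cv2.INTER_CUBIC))
```

```text
t 64.58 p [436.9 281.3 255.2] r [-2.149  1.568 -2.161] F [ 1.1 -0.  -0.2] w 52.9
jaw yaw 89.34 down err deg [-0.08 -0.11]
m3 c [403.7 326.1] sides [42. 92. 42. 92.] yaw [89.3, -0.4, -90.6, 179.1]
m4 c [402.8 252.3] sides [41. 92. 41. 92.] yaw [89.3, 0.3, -90.6, 179.8]
m1 c [501.9 325. ] sides [42. 96. 42. 96.] yaw [89.4, 0.0, -90.6, 179.7]
m2 c [501.1 252. ] sides [42. 96. 43. 96.] yaw [89.4, -0.9, -90.6, 178.0]
rim c [453.1 290.5] sides [164. 212. 165. 211.] yaw [89.7, 0.4, -90.6, -179.6]
```

View pics/s53c.png

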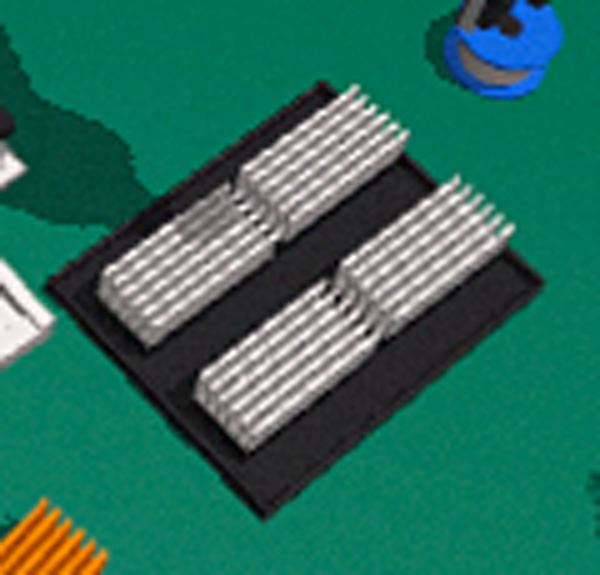

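View pics/w53c.png

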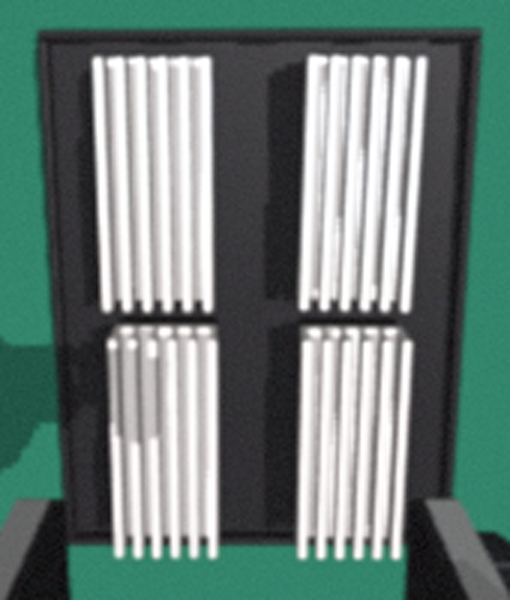

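Run:
```python
from meas import *
tool(); print(ctrl.finish_job())
```

```text
t 64.58 p [436.9 281.3 255.2] r [-2.149  1.568 -2.161] F [ 1.1 -0.  -0.2] w 52.9
jaw yaw 89.34 down err deg [-0.08 -0.11]
the job is handed in; nothing more can be done
None
```

I carried out the whole sequence and handed the job in at about 65 s of the 210 s allowed. No verdict is reported, and the joint values (bar, buttons, key, carriage) can't be read directly, so the results below come from pictures, poses and forces.

- **Loading:** all four modules went into the carriage, one to a bay. Pictures showed them standing flat with the carriage at home.
- **Moving to the fan:** I lifted the bar about 22 mm, slid the carriage 150 mm and lowered the bar. The grip came back to its starting height, and the bar in the picture matched its lowered position. The fan's middle measured about 152 mm along the travel.
- **Controls:** I pressed the round button, then the square one. The tool pushed to 60 mm height at about 20 N and 23 N, well past the 4.5 N needed. I turned the key about 61° (1.06 rad), then turned it back while holding it. Pictures showed it at rest afterwards, and the narrow button was never touched.
- **Returning and unloading:** the carriage went home the same way, and the picture matched the one from before it was moved. In the last picture, all four modules stood about ±50 mm and ±38 mm from the outgoing tray's middle. They were flat inside the rim, with the arm clear at 255 mm.

- **Disagreements:** camera and pose readings differed by 2–4 mm at times, so I corrected most placements against the wrist picture.
- **Joint limit:** module 2 was gripped about 10 mm higher than planned because a wrist joint reached its limit. I tilted the tool for modules 3 and 4 and the button presses to avoid this.

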